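# Put the battery packs on charge

### The arm

A 6-joint arm with a two-finger parallel gripper is mounted at the origin on the work surface. World frame = base frame: x ahead of the robot, y to its left, z up, the work surface at z = 0. Lengths are in m, angles in rad, forces in N, time in s.
With the tool pointing down it reaches from about 0.4 to 0.825 m from the base axis. Payload 7 kg.
Tool frame: the origin (TCP) lies between the finger pads; the fingertips stand 22 mm ahead of it and the grasp point (between the pads) lies 3 mm ahead of it; z points along the fingers, y is the direction in which the jaws open and shut (so a half turn about z gives the same grasp; the last joint's range is limited). The gripper opens to 88 mm and grips with 3 to 60 N. Pads are 19 mm wide; open, the fingers measure 130 mm over their backs; the gripper's body (78 mm by 193 mm) begins 47 mm behind the grasp point.
Start: joints at [-0.999, 0.359, 0.012, 0, -1.224, -0.288], TCP at [0.189, -0.648, 0.216] pointing down, gripper open.
Joint ranges: [-3.07, 3.07], [-1.43, 2.12], [-1.02, 1.25], [-3.03, 1.67], [-3.05, -0], [-3.03, 3.03]. Speed limits (rad/s): [2.39, 2.39, 3.01, 3.14, 3.14, 3.14].

### API

Orientations are given as [roll, pitch, yaw] about the fixed x, y, z axes, in that order (R = Rz(yaw) Ry(pitch) Rx(roll)).
In Python, from station import arm, optics gives the robot as it stands. The module is installed in compiled form; this text tells all that it offers.
- The arm moves only by the tool jog_arm, never from a script. Its argument "motion" is a list that holds one entry, the list of rows, each a list of 7 numbers: the shift along the tool's x, y, z in m, then the turn, a rotation vector about the tool's x, y, z in degrees, then the finger opening in m, from 0 to 0.0876. In form: [[[x, y, z, rx, ry, rz, grip], ...]]. A call has 1 to 8 rows; each row is the pose to reach, as a shift and turn from the pose measured when the call began, along the tool's axes at that moment; what a row does not reach only later rows make up. A row lasts 1/10 s, in which the tool goes at most 50 mm and 8.59 degrees, less where a joint would pass 70% of its speed; a pose out of reach is approached as far as the arm can. A call with a gripper value outside its range is refused whole. The fingers move at their own pace and stop on an object; "newtons" is the grip in N (left out, the last holds). Time passes only in rows, so rows that repeat a pose let the fingers close. It gives the time, the measured TCP pose, the force and the opening at its end, in the units of the state.
- arm.get_state(): the state, without advancing time (a new reading comes with each control period).
- optics.grab_frame(name): name is "scene" or "side" or "wrist"; returns the picture (420x560x3 uint8, red, green, blue); there is no depth.
- optics.camera_model(name): a dict with "mtx" (3x3 intrinsics, pixels), "D" ([k1, k2, p1, p2, k3] as OpenCV has them; the pictures are not rectified), "R" (3x3) and "t" (3): a world point X has camera coordinates R X + t; the wrist camera has in their place "mount" (4x4, takes a point from camera to tool coordinates, whose origin is the TCP and whose axes are the flange's). Camera axes: x right, y down, z forward; pixel columns grow to the right and rows downward; lengths in m; the calibration is good to about 2 mm. A picture is of the moment at which its call begins: read the wrist's pose just before it. camera_model takes no time and is no camera call.
- arm.job_done(): hands the job in, once; it reports no verdict.
The state is a dict: "t": time; "q": joint angles; "qd": joint speeds; "joint_efforts": joint torques, N m; "eef_pos": TCP position; "ee_rot": TCP orientation; "force": force on the tool from outside, world axes, zero at the start; "moment": the same for the moment, N m; "width": finger opening in m.
Only numpy, scipy, OpenCV 4.12 (cv2) and the standard library are available. Lean on these libraries where they do the work, as an engineer would, in place of code of your own. Each camera call takes 0.05 s, during which the arm holds its last target.

### The job

End of the day in the woodshop: put the four cordless-tool battery packs that lie about the bench on charge, each in the charger whose bay has its shape and size, standing upright and fully down in the bay. Set them in gently, without dropping them, and leave the sanding block and the tape measure where they lie.

Things in the scene. Friction and masses are not known exactly. Their poses are not given: they have to be found in the camera images.
- long_pack: The long battery pack: black rigid block, 110 mm long (its x) by 60 mm wide (its y), 60 mm tall, about 0.62 kg. Its lowest 18 mm is a grey plug 3 mm smaller all round (104 x 54 mm). Stands upright with the plug down. Origin: centre of its underside; z up. Take it from above across its 60 mm width, near the top.
- short_pack: The short battery pack: black rigid block, 80 mm long (its x) by 60 mm wide (its y), 50 mm tall, about 0.42 kg. Its lowest 18 mm is a grey plug 3 mm smaller all round (74 x 54 mm). Stands upright with the plug down. Origin: centre of its underside; z up. Take it from above across its 60 mm width, near the top.
- narrow_pack: The narrow battery pack: black rigid block, 84 mm long (its x) by 36 mm wide (its y), 56 mm tall, about 0.26 kg. Its lowest 18 mm is a grey plug 3 mm smaller all round (78 x 30 mm). Stands upright with the plug down. Origin: centre of its underside; z up. Take it from above across its 36 mm width, near the top.
- round_pack: The round battery pack: black upright cylinder, diameter 48 mm, 62 mm tall, about 0.24 kg. Its lowest 18 mm is a grey plug 3 mm smaller all round (diameter 42 mm). Stands upright with the plug down. Origin: centre of its underside; z up; its turn about z does not matter.
- long_charger: The long pack's charger: grey, fixed, with an oblong bay 112 mm (its x) by 62 mm (its y), black floor, 5 mm bevelled rim. Floor 22 mm, rim 38 mm above the bench; 4 mm play round the plug, either way round. Origin: on the bench under the bay's centre. Housing 136 x 86 mm about it, and a black box 52 mm high at the +x end, 67 to 105 mm from the origin. A seated pack's origin is 22 mm above it.
- short_charger: The short pack's charger: grey, fixed, with an oblong bay 82 mm (its x) by 62 mm (its y), black floor, 5 mm bevelled rim. Floor 22 mm, rim 38 mm above the bench; 4 mm play round the plug, either way round. Origin: on the bench under the bay's centre. Housing 106 x 86 mm about it, and a black box 52 mm high at the +x end, 52 to 90 mm from the origin. A seated pack's origin is 22 mm above it.
- narrow_charger: The narrow pack's charger: grey, fixed, with an oblong bay 86 mm (its x) by 38 mm (its y), black floor, 5 mm bevelled rim. Floor 22 mm, rim 38 mm above the bench; 4 mm play round the plug, either way round. Origin: on the bench under the bay's centre. Housing 110 x 62 mm about it, and a black box 52 mm high at the +x end, 54 to 92 mm from the origin. A seated pack's origin is 22 mm above it.
- round_charger: The round pack's charger: grey, fixed, with a round bay of diameter 50 mm, black floor, 5 mm bevelled rim. Floor 22 mm, rim 38 mm above the bench; 4 mm play round the plug. Origin: on the bench under the bay's centre. Housing 74 x 74 mm about it, and a black box 52 mm high at the +x end, 36 to 74 mm from the origin. A seated pack's origin is 22 mm above it.
- sanding_block: A hand sanding block, not a battery: wood with a cork sole, 112 mm (its x) by 62 mm (its y), 40 mm tall with a narrower rounded grip on top, lying loose among the packs. Origin: centre of its underside. To be left where it is.
- tape_measure: A tape measure lying flat between the chargers, yellow case 62 x 58 mm, 32 mm tall, loose. Origin: centre of its underside. To be left where it is.
There are look-alikes about, which are no part of the job. What is shaped like the long_pack but pink is not meant.

How it is judged:
At the end, for the whole second after the job is handed in: Each pack stands in its own charger: within 10 mm of the bay's centre, its underside 18 to 26.5 mm above the bench, tilt under 0.08 rad, oblong ones in line within 0.15 rad (either way round), released, under 0.02 m/s; sanding block and tape measure within 30 mm of their start (horizontal distance between long_pack and long_charger below 0.01 m and z of long_pack in the frame of long_charger between 0.018 and 0.0265 m and angle between each of long_pack, short_pack, narrow_pack, round_pack's own z axis and vertical below 0.08 rad and linear speed of each of long_pack, short_pack, narrow_pack, round_pack below 0.02 m/s and contact force between the fingers and long_pack below 0.2 N and angle between the x axis of long_pack and the x axis of long_charger, either way round below 0.15 rad and horizontal distance between short_pack and short_charger below 0.01 m and z of short_pack in the frame of short_charger between 0.018 and 0.0265 m and contact force between the fingers and short_pack below 0.2 N and angle between the x axis of short_pack and the x axis of short_charger, either way round below 0.15 rad and horizontal distance between narrow_pack and narrow_charger below 0.01 m and z of narrow_pack in the frame of narrow_charger between 0.018 and 0.0265 m and contact force between the fingers and narrow_pack below 0.2 N and angle between the x axis of narrow_pack and the x axis of narrow_charger, either way round below 0.15 rad and horizontal distance between round_pack and round_charger below 0.01 m and z of round_pack in the frame of round_charger between 0.018 and 0.0265 m and contact force between the fingers and round_pack below 0.2 N and distance of each of sanding_block, tape_measure from where it was at the start of the episode below 0.03 m); the robot touches nothing.
It fails at once if a pack is dropped or thrown (faster than 0.7 m/s, a fall of about 25 mm, while the fingers do not hold it) ((contact force between the fingers and long_pack below 0.1 N and linear speed of long_pack above 0.7 m/s) or (contact force between the fingers and short_pack below 0.1 N and linear speed of short_pack above 0.7 m/s) or (contact force between the fingers and narrow_pack below 0.1 N and linear speed of narrow_pack above 0.7 m/s) or (contact force between the fingers and round_pack below 0.1 N and linear speed of round_pack above 0.7 m/s)).
It fails at once if the sanding block is moved more than 30 mm or tipped over (distance of sanding_block from where it was at the start of the episode above 0.03 m or angle between sanding_block's own z axis and vertical above 0.5 rad).
It fails at once if the tape measure is moved more than 30 mm or tipped over (distance of tape_measure from where it was at the start of the episode above 0.03 m or angle between tape_measure's own z axis and vertical above 0.5 rad).
It also fails if it takes over 109 s, if anything falls off the work surface, if the arm or the gripper's body presses on something with over 40 N, if the wrist force passes 120 N, or if a joint passes its speed limit or range.

## Working session

There is one attempt and no reset: what is moved stays moved. The work goes in short steps, Python scripts to look and compute and a tool call to move; the robot and the scene stay as the last step left them, time stands still between calls to the robot, and variables do not carry over. Pictures are saved under pics/ and viewed, and the job is handed in when it is done.

Besides the shell and the picture viewer there is one more tool, called after ">>>" in YAML: its name, and indented under it one key for each argument. jog_arm: Moves the arm, as the interface text tells. Its arguments: {"type":"object","properties":{"motion":{"type":"array","items":{"type":"array","items":{"type":"array","items":{"type":"number"}}}},"newtons":{"type":"number"}},"required":["motion"]}

```bash
mkdir -p pics; python3 - <<'E'
from station import arm, optics
import cv2
for n in ["scene","side","wrist"]:
    im=optics.grab_frame(n); cv2.imwrite(f"pics/{n}0.png",cv2.cvtColor(im,cv2.COLOR_RGB2BGR))
    m=optics.camera_model(n); print(n,{k:(v.round(4).tolist() if hasattr(v,'round') else v) for k,v in m.items()})
print(arm.get_state())
E
```

```text
scene {'mtx': [[418.0103, 0.0, 274.7227], [0.0, 418.0103, 212.4719], [0.0, 0.0, 1.0]], 'D': [-0.0978, 0.0, 0.0, 0.0, 0.0], 'R': [[-0.7939, 0.6078, 0.0154], [0.4711, 0.631, -0.6164], [-0.3844, -0.4821, -0.7873]], 't': [0.3514, -0.1887, 1.2608]}
side {'mtx': [[455.8174, 0.0, 281.5522], [0.0, 455.8174, 209.2359], [0.0, 0.0, 1.0]], 'D': [-0.0252, 0.0, 0.0, 0.0, 0.0], 'R': [[-0.8066, -0.591, 0.0091], [-0.4108, 0.5495, -0.7275], [0.425, -0.5905, -0.6861]], 't': [0.3471, 0.2032, 0.9051]}
wrist {'mtx': [[333.3508, 0.0, 282.9147], [0.0, 333.3508, 205.5185], [0.0, 0.0, 1.0]], 'D': [0.027, 0.0, 0.0, 0.0, 0.0], 'mount': [[-0.0004, -0.9683, -0.2498, 0.0678], [1.0, -0.0005, 0.0001, 0.0003], [-0.0003, -0.2498, 0.9683, -0.1677], [0.0, 0.0, 0.0, 1.0]]}
{'t': 0.15, 'q': array([-9.98887002e-01,  3.59228354e-01,  1.12880595e-02, -2.69283271e-04,
       -1.22408873e+00, -2.88067318e-01]), 'qd': array([ 0.00143254, -0.00052492,  0.00237886,  0.00237808, -0.00102468,
       -0.00039778]), 'joint_efforts': array([-1.51980807e-04, -5.83275533e+01,  2.93290561e+01,  7.00117037e+00,
        8.80977401e-03, -1.51614727e-04]), 'eef_pos': array([ 0.18888599, -0.64764395,  0.21483955]), 'ee_rot': array([ 3.14033882e+00, -1.07494982e-04, -2.85784224e+00]), 'force': array([0.59771337, 0.04984123, 0.37306509]), 'moment': array([-0.00355824,  0.02792167, -0.05838823]), 'width': 0.08781249185045341}
```

View pics/scene0.png

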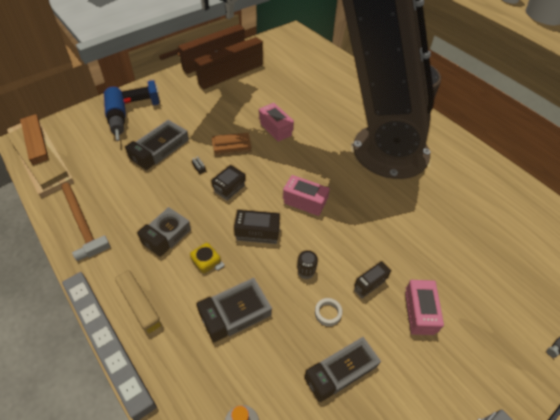

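View pics/side0.png

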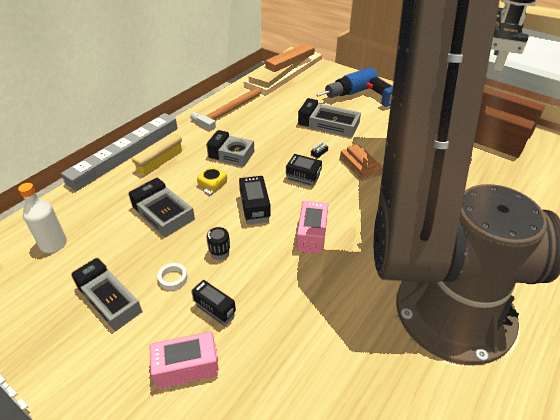

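View pics/wrist0.png

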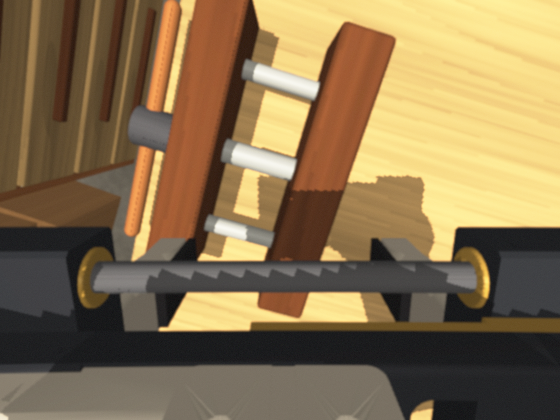

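```bash
python3 - <<'E'
import cv2
s=cv2.imread('pics/scene0.png'); d=cv2.imread('pics/side0.png')
def c(im,x,y,w,h,f,n): cv2.imwrite(f'pics/{n}.png',cv2.resize(im[y:y+h,x:x+w],None,fx=f,fy=f,interpolation=cv2.INTER_CUBIC))
c(s,120,110,200,150,4,'sA'); c(s,190,240,200,150,4,'sB')
c(d,190,90,200,150,4,'dA'); c(d,60,160,200,150,4,'dB')
E
```

```text
(no output)
```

View pics/sA.png

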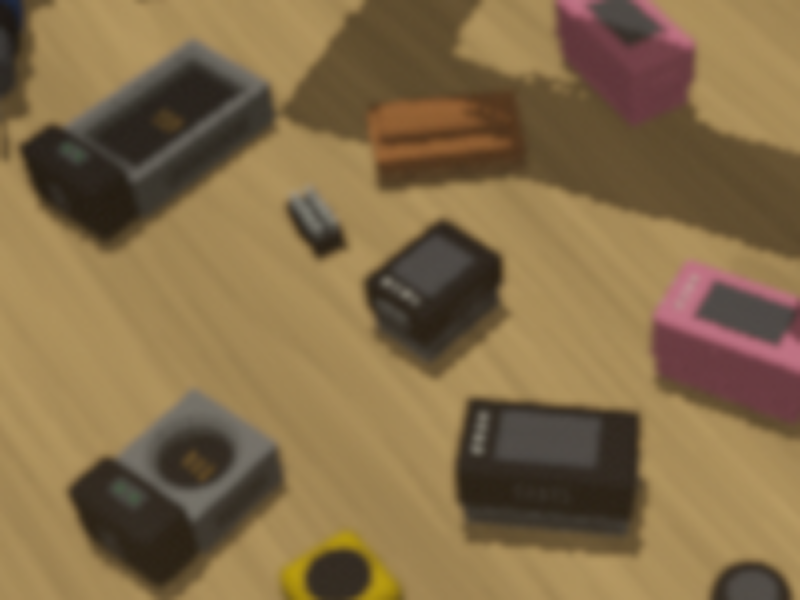

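View pics/sB.png

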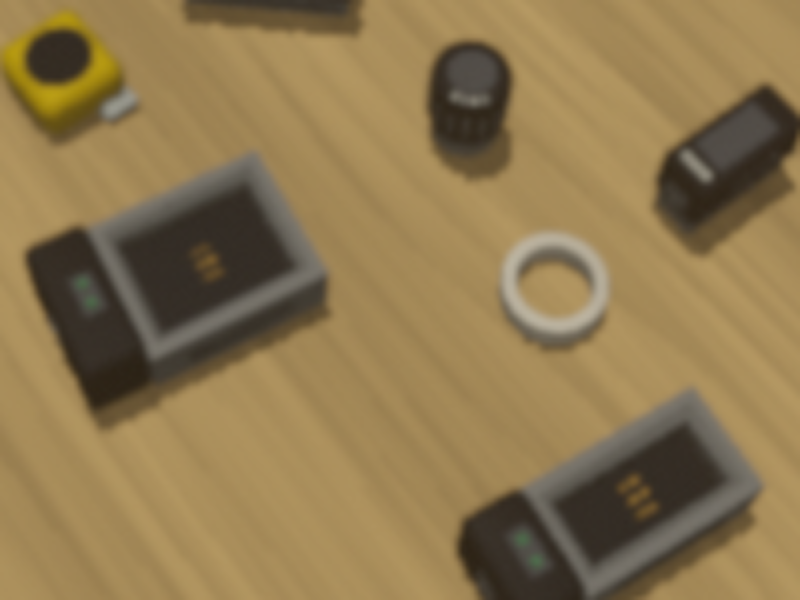

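View pics/dA.png

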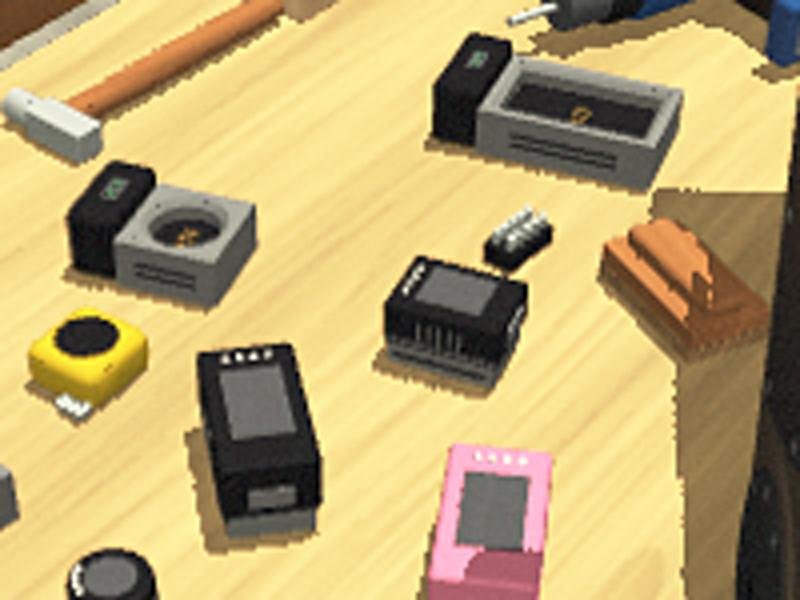

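View pics/dB.png

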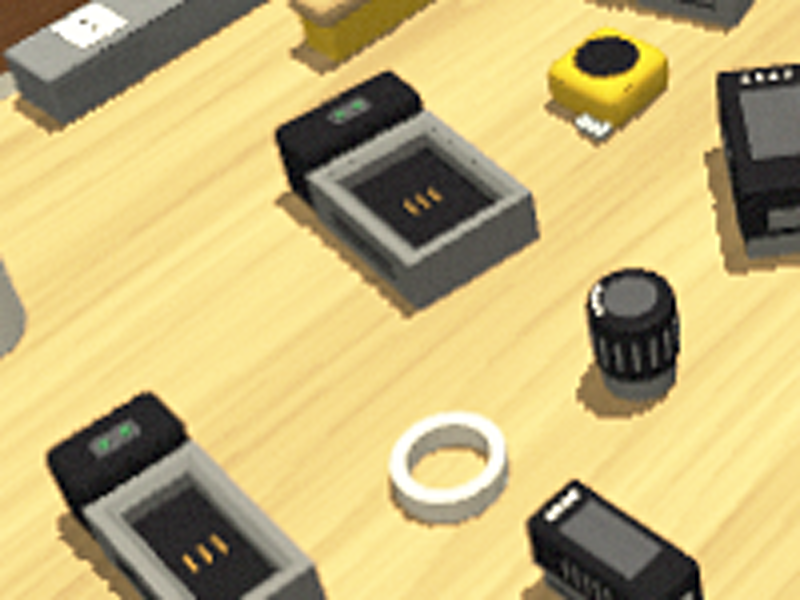

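```bash
cat > h.py <<'E'
import numpy as np, cv2, json, os
from station import optics
CM={n:optics.camera_model(n) for n in ["scene","side"]}
def bp(n,uv,z):
    m=CM[n]; R=np.array(m['R']);t=np.array(m['t'])
    p=cv2.undistortPoints(np.array(uv,float).reshape(-1,1,2),np.array(m['mtx']),np.array(m['D'])).reshape(-1,2)
    C=-R.T@t; d=np.c_[p,np.ones(len(p))]@R
    return C+d*((z-C[2])/d[:,2])[:,None]
def proj(n,X):
    m=CM[n]; return cv2.projectPoints(np.array(X,float),cv2.Rodrigues(np.array(m['R']))[0],np.array(m['t']),np.array(m['mtx']),np.array(m['D']))[0].reshape(-1,2)
sA=lambda x,y:(120+x/4,110+y/4)
sB=lambda x,y:(190+x/4,240+y/4)
dA=lambda x,y:(190+x/4,90+y/4)
dB=lambda x,y:(60+x/4,160+y/4)
E
python3 - <<'E'
from h import *
def show(t,n,uv,z):
    P=bp(n,uv,z); print(t,n,P[:,:2].round(4).tolist(),'sides',np.linalg.norm(np.diff(P,axis=0,append=P[:1]),axis=1).round(4), 'mean',P.mean(0).round(4))
show('chA','scene',[sA(195,40),sA(272,90)],.038)
show('chA','side',[dA(512,53),dA(684,90),dA(650,143),dA(478,108)],.038)
show('chR','side',[dA(160,185),dA(257,207),dA(214,266),dA(116,233)],.038)
show('chC','scene',[sB(255,152),sB(326,272),sB(150,358),sB(90,230)],.038)
show('chC','side',[dB(425,115),dB(533,195),dB(415,265),dB(310,178)],.038)
show('chD','scene',[sB(690,390),sB(760,487)],.038)
show('short','scene',[sA(443,220),sA(502,268),sA(430,340),sA(367,285)],.05)
show('short','side',[dA(418,257),dA(527,282),dA(505,360),dA(385,330)],.05)
show('long','scene',[sA(470,400),sA(638,408),sA(636,485),sA(460,475)],.06)
show('long','side',[dA(290,345),dA(321,458),dA(220,470),dA(198,352)],.06)
show('narrow','scene',[sB(767,85),sB(798,115),sB(700,200),sB(665,165)],.056)
show('round','scene',[sB(470,72)],.062)
show('round','side',[dB(633,298)],.062)
E
```

```text
chA scene [[0.4877, -0.4799], [0.4691, -0.393]] sides [0.0889 0.0889] mean [ 0.4784 -0.4365  0.038 ]
chA side [[0.622, -0.452], [0.489, -0.4852], [0.4733, -0.4061], [0.599, -0.37]] sides [0.1371 0.0806 0.1308 0.0852] mean [ 0.5458 -0.4283  0.038 ]
chR side [[0.7212, -0.1521], [0.6503, -0.1721], [0.6307, -0.1022], [0.7075, -0.091]] sides [0.0737 0.0726 0.0776 0.0626] mean [ 0.6774 -0.1294  0.038 ]
chC scene [[0.598, 0.1242], [0.6104, 0.2068], [0.7135, 0.1907], [0.6988, 0.1095]] sides [0.0836 0.1043 0.0825 0.1018] mean [0.6552 0.1578 0.038 ]
chC side [[0.6978, 0.1114], [0.595, 0.1234], [0.6076, 0.204], [0.7101, 0.1912]] sides [0.1035 0.0817 0.1033 0.0808] mean [0.6526 0.1575 0.038 ]
chD scene [[0.5003, 0.3748], [0.5081, 0.4338]] sides [0.0595 0.0595] mean [0.5042 0.4043 0.038 ]
short scene [[0.4479, -0.1925], [0.4412, -0.1316], [0.5145, -0.1075], [0.5216, -0.1725]] sides [0.0613 0.0772 0.0654 0.0763] mean [ 0.4813 -0.151   0.05  ]
short side [[0.5192, -0.1781], [0.4474, -0.1983], [0.4157, -0.1235], [0.4919, -0.1031]] sides [0.0747 0.0812 0.0789 0.0798] mean [ 0.4685 -0.1508  0.05  ]
long scene [[0.5257, -0.0445], [0.4463, 0.0227], [0.483, 0.068], [0.5627, -0.0008]] sides [0.104  0.0583 0.1053 0.0573] mean [0.5044 0.0113 0.06  ]
long side [[0.5226, -0.0462], [0.4458, 0.0234], [0.4855, 0.0656], [0.5632, -0.0074]] sides [0.1036 0.0579 0.1065 0.0562] mean [0.5043 0.0088 0.06  ]
narrow scene [[0.3442, 0.2743], [0.3445, 0.2991], [0.4273, 0.3033], [0.4276, 0.2759]] sides [0.0248 0.083  0.0274 0.0834] mean [0.3859 0.2881 0.056 ]
round scene [[0.4778, 0.1669]] sides [0.] mean [0.4778 0.1669 0.062 ]
round side [[0.4761, 0.1659]] sides [0.] mean [0.4761 0.1659 0.062 ]
```

```bash
python3 - <<'E'
import cv2
s=cv2.imread('pics/scene0.png'); d=cv2.imread('pics/side0.png')
def c(im,x,y,w,h,f,n): cv2.imwrite(f'pics/{n}.png',cv2.resize(im[y:y+h,x:x+w],None,fx=f,fy=f,interpolation=cv2.INTER_CUBIC))
c(s,300,250,130,160,5,'sC')
c(d,60,240,190,110,4,'dC')
E
```

```text
(no output)
```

View pics/sC.png

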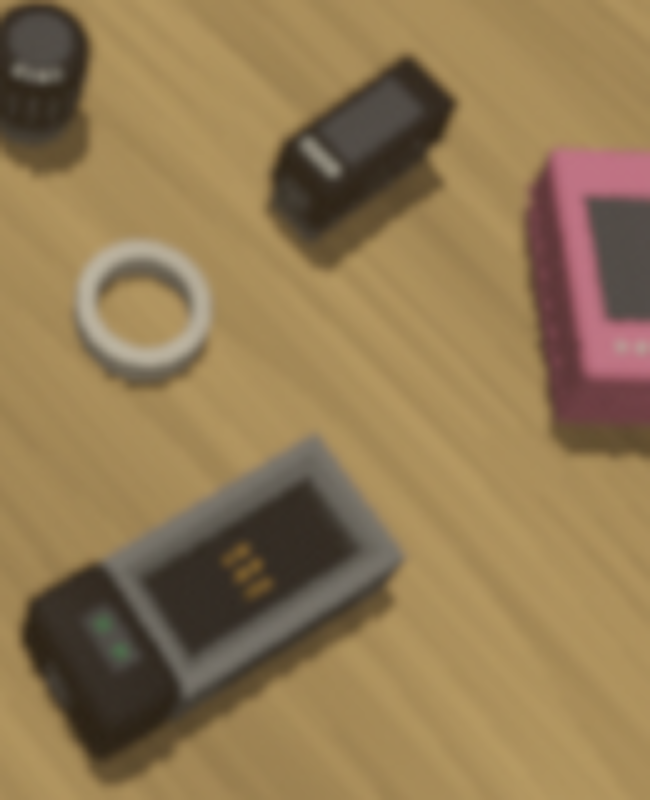

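View pics/dC.png

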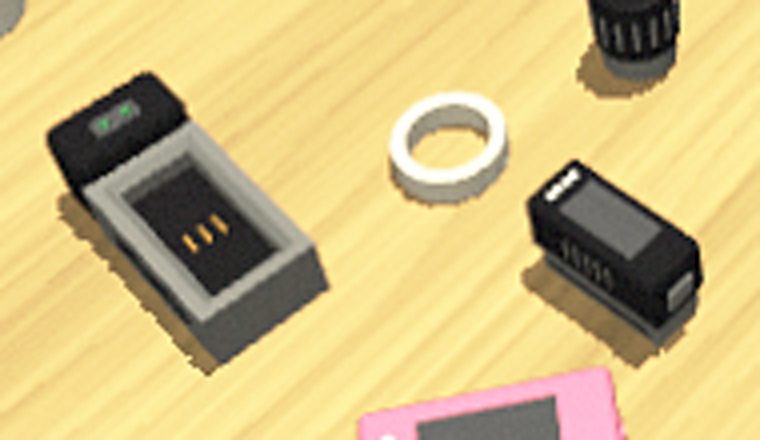

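```bash
cat >> h.py <<'E'
from scipy.optimize import least_squares
sC=lambda x,y:(300+x/5,250+y/5)
dC=lambda x,y:(60+x/4,240+y/4)
def fit(L,W,z,obs,x0):
    # obs: list (cam,pix,sx,sy) sx/sy = corner sign
    def res(p):
        c,s=np.cos(p[2]),np.sin(p[2]); r=[]
        for n,uv,a,b in obs:
            X=[p[0]+c*a*L/2-s*b*W/2,p[1]+s*a*L/2+c*b*W/2,z]
            r+=list(proj(n,[X])[0]-uv)
        return r
    o=least_squares(res,x0,loss='soft_l1'); r=np.array(res(o.x))
    return o.x,r.reshape(-1,2).round(1).tolist()
def auto(name,L,W,z,pts,x0):
    obs=[]
    c,s=np.cos(x0[2]),np.sin(x0[2])
    for n,uv in pts:
        P=bp(n,[uv],z)[0]; d=P[:2]-x0[:2]; u=c*d[0]+s*d[1]; v=-s*d[0]+c*d[1]
        obs.append((n,uv,np.sign(u),np.sign(v)))
    x,r=fit(L,W,z,obs,x0); print(name,x.round(4).tolist(),'deg',round(np.degrees(x[2]),1),r); return x
E
python3 - <<'E'
from h import *
S=lambda f,*p:[('scene',f(*q)) for q in p]
D=lambda f,*p:[('side',f(*q)) for q in p]
auto('long_ch',.136,.086,.038,S(sA,(195,40),(272,90))+D(dA,(512,53),(684,90),(650,143),(478,108)),[.546,-.43,.25])
auto('round_ch',.074,.074,.038,S(sA,(195,390),(283,460))+D(dA,(160,185),(257,207),(214,266),(116,233)),[.676,-.13,.2])
auto('short_ch',.106,.086,.038,S(sB,(255,152),(326,272),(150,358),(90,230))+D(dB,(425,115),(533,195),(415,265),(310,178)),[.653,.157,-.1])
auto('narrow_ch',.110,.062,.038,S(sC,(315,435),(402,560),(185,697),(105,560))+D(dC,(190,120),(318,247),(205,318),(85,188)),[.56,.4,-.1])
auto('short',.08,.06,.05,S(sA,(443,220),(502,268),(430,340),(367,285))+D(dA,(418,257),(527,282),(505,360),(385,330)),[.475,-.15,.3])
auto('long',.11,.06,.06,S(sA,(470,400),(638,408),(636,485),(460,475))+D(dA,(290,345),(321,458),(220,470),(198,352)),[.504,.01,-.7])
auto('narrow',.084,.036,.056,S(sC,(408,55),(455,100),(315,215),(278,170))+D(dC,(575,160),(700,242),(648,295),(528,200)),[.386,.288,0])
print('tape',bp('scene',[sB(62,70)],.02),bp('side',[dB(610,75)],.02))
print('sand',bp('scene',[sA(445,125)],.04),bp('side',[dA(685,285)],.03))
E
```

```text
long_ch [0.5443, -0.4249, 0.224] deg 12.8 [[-0.3, -0.4], [-0.6, -1.0], [0.4, 0.2], [-0.1, 0.6], [0.1, 1.8], [-1.0, 0.1]]
round_ch [0.677, -0.1273, 0.2624] deg 15.0 [[0.7, -0.7], [-0.7, -3.9], [0.0, -0.3], [-0.0, -0.2], [-0.5, 0.1], [-1.0, 2.2]]
short_ch [0.6545, 0.1571, -0.1441] deg -8.3 [[0.3, -1.1], [0.9, -0.4], [0.5, 0.4], [-1.4, -0.4], [0.5, -1.4], [0.1, -0.4], [-1.3, 0.7], [-1.1, -0.3]]
narrow_ch [0.5553, 0.3962, -0.1279] deg -7.3 [[-0.1, -1.3], [0.8, -1.2], [-0.3, -0.2], [-1.9, 0.1], [0.7, -0.1], [-0.7, -0.6], [-0.9, 1.7], [-0.9, 0.6]]
short [0.4755, -0.1559, 0.2764] deg 15.8 [[0.2, -1.1], [2.4, -3.4], [1.0, -3.5], [-0.4, -0.2], [-1.8, 0.4], [0.2, 0.8], [-1.3, -5.0], [-1.5, -4.6]]
long [0.5042, 0.0099, -0.7313] deg -41.9 [[-0.9, -1.3], [1.4, -0.2], [0.1, 0.3], [-1.7, -0.5], [-0.1, -1.0], [0.7, 0.7], [-0.2, 1.2], [-1.4, 0.3]]
narrow [0.3834, 0.2873, -0.0262] deg -1.5 [[-0.1, -1.6], [1.6, 0.4], [2.8, -3.1], [-0.9, -5.8], [-0.9, -1.5], [-0.0, 0.1], [-0.2, -0.3], [-2.5, 0.3]]
tape [[0.65239201 0.00180455 0.02      ]] [[6.49694413e-01 3.46925773e-04 2.00000000e-02]]
sand [[ 0.38805848 -0.28111274  0.04      ]] [[ 0.3746629  -0.28195535  0.03      ]]
```

```bash
cat >> h.py <<'E'
from scipy.spatial.transform import Rotation as Ro
def delta(x,y,z,yawdeg,xyzrpy=None):
    from station import arm
    s=arm.get_state(); Rc=Ro.from_euler('xyz',s['ee_rot']); Rt=Ro.from_euler('xyz',[np.pi,0,np.radians(yawdeg)])
    d=Rc.inv().apply(np.array([x,y,z])-s['eef_pos']); r=np.degrees((Rc.inv()*Rt).as_rotvec())
    n=max(np.linalg.norm(d)/.05,np.linalg.norm(r)/8.59)
    print('t',round(s['t'],2),'pos',s['eef_pos'].round(4),'yaw',np.degrees(s['ee_rot'][2]).round(1),'w',round(s['width'],4),'F',s['force'].round(1))
    print('DELTA',d.round(4).tolist(),r.round(2).tolist(),'rows',round(n,1), 'q1',s['q'][0].round(2),'q6',s['q'][5].round(2))
def wgrab(name):
    from station import arm
    s=arm.get_state(); im=optics.grab_frame('wrist')
    cv2.imwrite(f'pics/{name}.png',cv2.cvtColor(im,cv2.COLOR_RGB2BGR))
    T=np.eye(4); T[:3,:3]=Ro.from_euler('xyz',s['ee_rot']).as_matrix(); T[:3,3]=s['eef_pos']
    T=T@np.array(optics.camera_model('wrist')['mount']); Ti=np.linalg.inv(T)
    m=optics.camera_model('wrist')
    json.dump(dict(R=Ti[:3,:3].tolist(),t=Ti[:3,3].tolist(),mtx=np.array(m['mtx']).tolist(),D=np.array(m['D']).tolist()),open(f'pics/{name}.json','w'))
def wl(name):
    CM[name]={k:np.array(v) for k,v in json.load(open(f'pics/{name}.json')).items()}
def draw(im,n,L,W,z0,z1,x,col=(0,0,255),f=1,off=(0,0)):
    c,s=np.cos(x[2]),np.sin(x[2])
    for z in (z0,z1):
        P=proj(n,[[x[0]+c*a*L/2-s*b*W/2,x[1]+s*a*L/2+c*b*W/2,z] for a,b in((1,1),(1,-1),(-1,-1),(-1,1))])
        cv2.polylines(im,[((P-off)*f).astype(int)],True,col,1)
E
python3 - <<'E'
from h import *
delta(.4755,-.156,.25,-164.2)
E
```

```text
t 0.15 pos [ 0.1889 -0.6476  0.2148] yaw -163.7 w 0.0878 F [0.6 0.  0.4]
DELTA [-0.4128, 0.3918, -0.0347] [0.07, -0.01, 0.46] rows 11.4 q1 -1.0 q6 -0.29
```

>>> jog_arm:
  motion:
    - [[-0.413,0.392,-0.035,0,0,0,0.0876],[-0.413,0.392,-0.035,0,0,0,0.0876],[-0.413,0.392,-0.035,0,0,0,0.0876],[-0.413,0.392,-0.035,0,0,0,0.0876],[-0.413,0.392,-0.035,0,0,0,0.0876],[-0.413,0.392,-0.035,0,0,0,0.0876],[-0.413,0.392,-0.035,0,0,0,0.0876],[-0.413,0.392,-0.035,0,0,0,0.0876]]

```text
t: 0.95
eef_pos: [0.3903, -0.3011, 0.2401]
ee_rot: [3.14, 0.0, -2.858]
force: [1.7, -0.7, 0.9]
width: 0.0875
```

```bash
python3 - <<'E'
from h import *
delta(.4755,-.156,.25,-164.2)
E
```

```text
t 0.95 pos [ 0.3903 -0.3011  0.2401] yaw -163.8 w 0.0875 F [ 1.7 -0.7  0.9]
DELTA [-0.1223, 0.1155, -0.0097] [0.07, 0.01, 0.45] rows 3.4 q1 -0.26 q6 -1.03
```

>>> jog_arm:
  motion:
    - [[-0.122,0.116,-0.01,0,0,0,0.0876],[-0.122,0.116,-0.01,0,0,0,0.0876],[-0.122,0.116,-0.01,0,0,0,0.0876],[-0.122,0.116,-0.01,0,0,0,0.0876],[-0.122,0.116,-0.01,0,0,0,0.0876],[-0.122,0.116,-0.01,0,0,0,0.0876]]

```text
t: 1.55
eef_pos: [0.475, -0.1551, 0.25]
ee_rot: [3.14, -0.0, -2.857]
force: [-0.1, -0.3, 0.8]
width: 0.0874
```

```bash
python3 - <<'E'
from h import *
delta(.4755,-.156,.25,-164.2)
wgrab('w1')
E
```

```text
t 1.55 pos [ 0.475  -0.1551  0.25  ] yaw -163.7 w 0.0874 F [-0.1 -0.3  0.8]
DELTA [-0.0002, -0.001, 0.0] [0.08, -0.02, 0.53] rows 0.1 q1 0.08 q6 -1.36
```

View pics/w1.png

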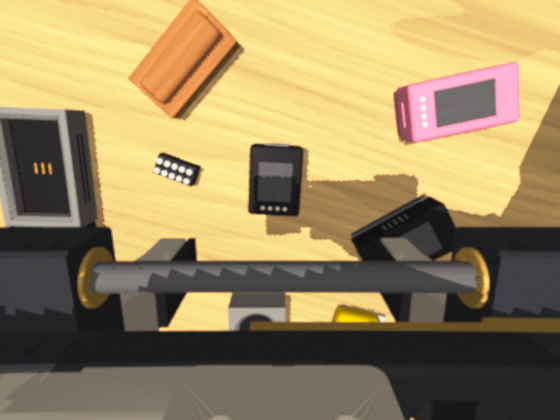

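```bash
cat >> h.py <<'E'
def crop(n,x,y,w,h,f,out,boxes=()):
    im=cv2.imread(f'pics/{n}.png'); im=cv2.resize(im[y:y+h,x:x+w],None,fx=f,fy=f,interpolation=cv2.INTER_CUBIC)
    for L,W,z0,z1,p in boxes: draw(im,n,L,W,z0,z1,p,f=f,off=(x,y))
    cv2.imwrite(f'pics/{out}.png',im)
E
python3 - <<'E'
from h import *
wl('w1')
crop('w1',225,125,100,100,6,'w1s',[(.08,.06,.018,.05,[.4755,-.1559,.2764])])
crop('w1',0,95,110,140,5,'w1c',[(.136,.086,0,.038,[.5443,-.4249,.224])])
E
```

```text
(no output)
```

View pics/w1s.png

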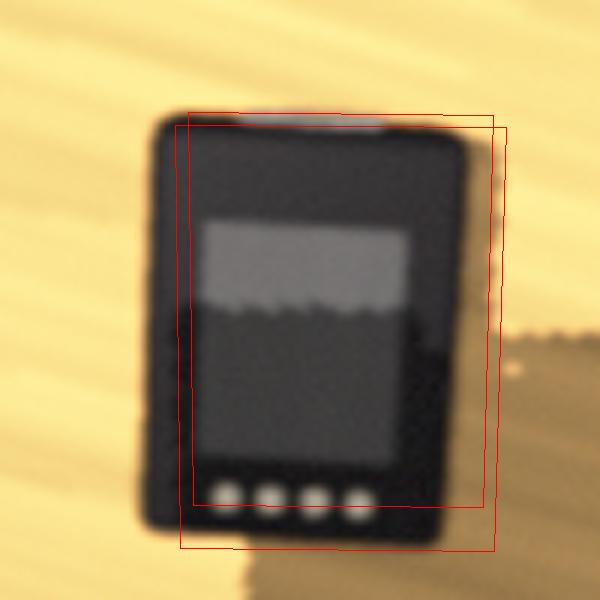

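View pics/w1c.png

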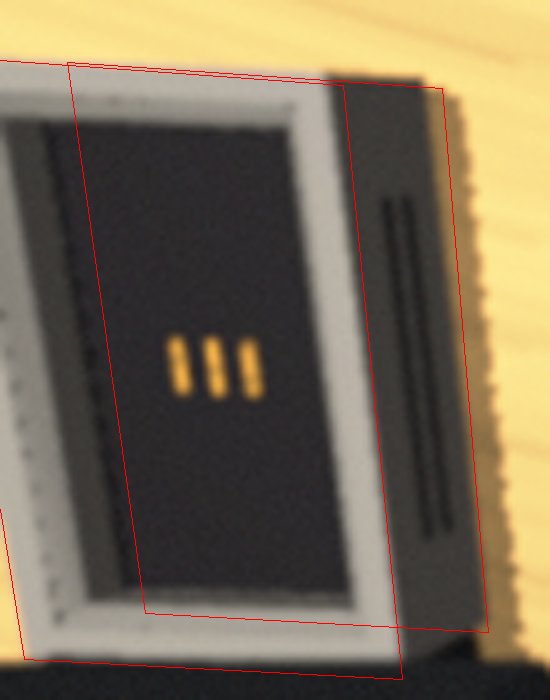

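```bash
python3 - <<'E'
from h import *
wl('w1')
f=lambda x,y:(225+x/6,125+y/6)
x=auto('short',.08,.06,.05,[('w1',f(*p)) for p in((153,113),(470,132),(443,547),(138,533))],[.4755,-.156,.276])
crop('w1',225,125,100,100,6,'w1s',[(.08,.06,.05,.05,x)])
delta(x[0],x[1],.15,-180+np.degrees(x[2]))
delta(x[0],x[1],.042,-180+np.degrees(x[2]))
E
```

```text
short [0.4763, -0.1631, 0.2292] deg 13.1 [[-1.1, -0.4], [1.2, -0.5], [0.7, 0.8], [-0.7, 0.4]]
t 1.6 pos [ 0.4747 -0.1557  0.25  ] yaw -163.7 w 0.088 F [-1.3 -0.1 -0.2]
DELTA [0.0005, -0.0077, 0.1] [0.08, -0.02, 3.14] rows 2.0 q1 0.08 q6 -1.36
t 1.6 pos [ 0.4747 -0.1557  0.25  ] yaw -163.7 w 0.088 F [-1.3 -0.1 -0.2]
DELTA [0.0004, -0.0079, 0.208] [0.08, -0.02, 3.14] rows 4.2 q1 0.08 q6 -1.36
```

View pics/w1s.png

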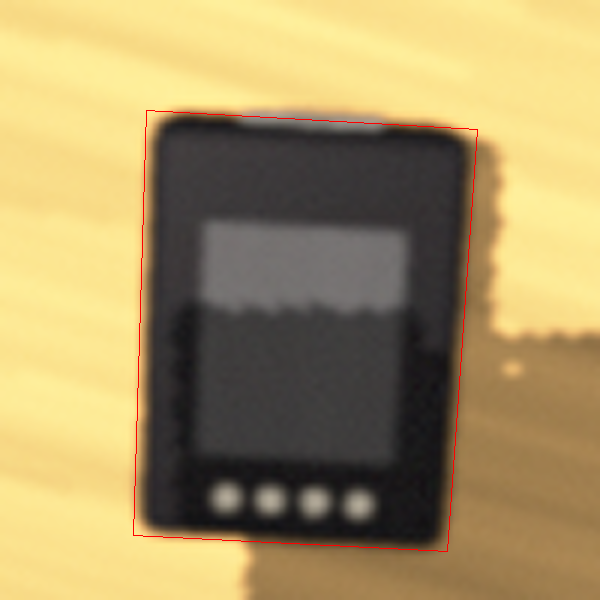

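>>> jog_arm:
  motion:
    - [[0,-0.008,0.04,0,0,3.1,0.0876],[0,-0.008,0.08,0,0,3.1,0.0876],[0,-0.008,0.11,0,0,3.1,0.0876],[0,-0.008,0.14,0,0,3.1,0.0876],[0,-0.008,0.165,0,0,3.1,0.0876],[0,-0.008,0.19,0,0,3.1,0.0876],[0,-0.008,0.205,0,0,3.1,0.0876],[0,-0.008,0.208,0,0,3.1,0.0876]]

```text
t: 2.4
eef_pos: [0.4748, -0.1641, 0.0402]
ee_rot: [3.139, -0.004, -2.914]
force: [-0.2, 0.0, 0.2]
width: 0.0877
```

>>> jog_arm:
  motion:
    - [[0,0,0,0,0,0,0.05],[0,0,0,0,0,0,0.05],[0,0,0,0,0,0,0.05],[0,0,0,0,0,0,0.05],[0,0,0,0,0,0,0.05],[0,0,0,0,0,0,0.05]]
  newtons: 30

```text
t: 3.0
eef_pos: [0.475, -0.1641, 0.0406]
ee_rot: [3.14, -0.003, -2.914]
force: [-1.0, 0.1, 0.2]
width: 0.0506
```

```bash
python3 - <<'E'
from h import *
delta(.6545,.157,.2,-188.3)
E
```

```text
t 3.0 pos [ 0.475  -0.1641  0.0406] yaw -166.9 w 0.0506 F [-1.   0.1  0.2]
DELTA [-0.2469, 0.2725, -0.1597] [0.08, -0.21, 21.36] rows 8.0 q1 0.06 q6 -1.4
```

```bash
python3 - <<'E'
from h import *
wgrab('w2')
E
```

```text
(no output)
```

View pics/w2.png

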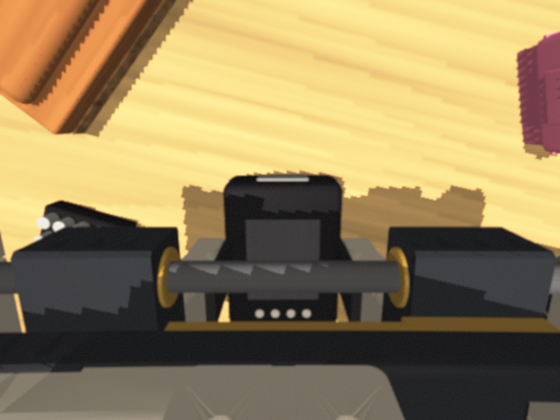

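```bash
python3 - <<'E'
from h import *
crop('w2',170,160,220,170,3.6,'w2c')
delta(.475,-.164,.2,-167)
im=optics.grab_frame('side'); cv2.imwrite('pics/side1.png',cv2.cvtColor(im,cv2.COLOR_RGB2BGR)); crop('side1',200,60,190,140,4,'side1c')
E
```

```text
t 3.05 pos [ 0.4749 -0.1641  0.0405] yaw -166.9 w 0.0503 F [ 1.2 -0.3  0.2]
DELTA [0.0005, 0.0004, -0.1595] [0.12, -0.21, 0.06] rows 3.2 q1 0.06 q6 -1.4
```

View pics/w2c.png

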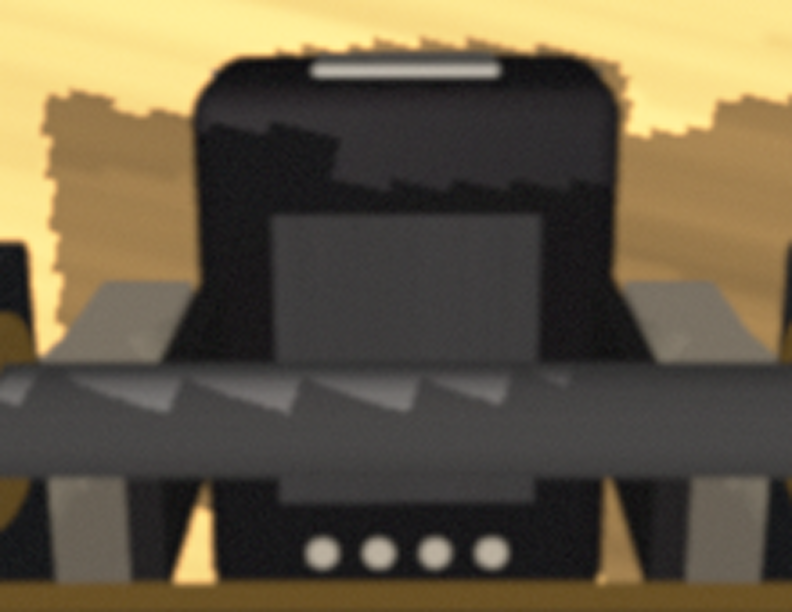

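View pics/side1c.png

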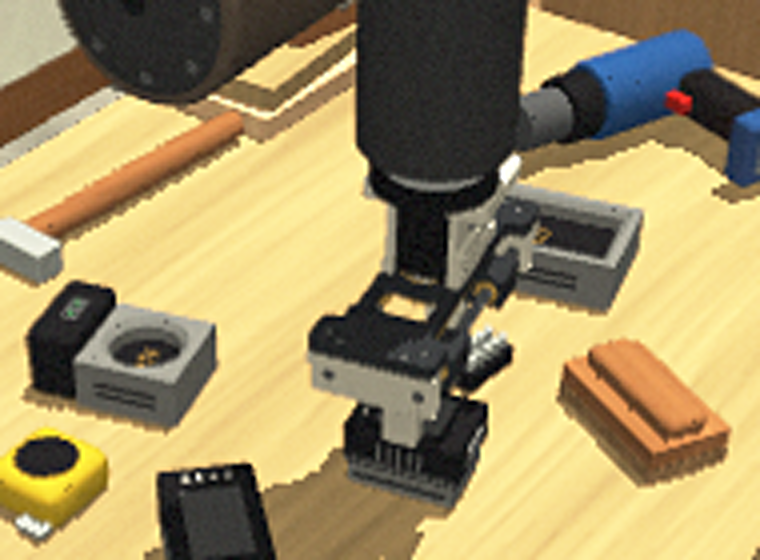

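>>> jog_arm:
  motion:
    - [[0,0,0,0,0,0,0.03],[0,0,0,0,0,0,0.03],[0,0,0,0,0,0,0.03],[0,0,-0.005,0,0,0,0.03],[0,0,-0.01,0,0,0,0.03],[0,0,-0.01,0,0,0,0.03]]
  newtons: 30

```text
t: 3.7
eef_pos: [0.4755, -0.1642, 0.0513]
ee_rot: [3.14, -0.002, -2.914]
force: [1.0, -0.1, 0.3]
width: 0.03
```

```bash
python3 - <<'E'
from h import *
delta(.475,-.164,.2,-167)
im=optics.grab_frame('side'); cv2.imwrite('pics/side2.png',cv2.cvtColor(im,cv2.COLOR_RGB2BGR)); crop('side2',250,120,90,80,8,'side2c')
E
```

```text
t 3.7 pos [ 0.4755 -0.1642  0.0513] yaw -166.9 w 0.03 F [ 1.  -0.1  0.3]
DELTA [0.0008, 0.0005, -0.1487] [0.09, -0.13, 0.07] rows 3.0 q1 0.06 q6 -1.4
```

View pics/side2c.png

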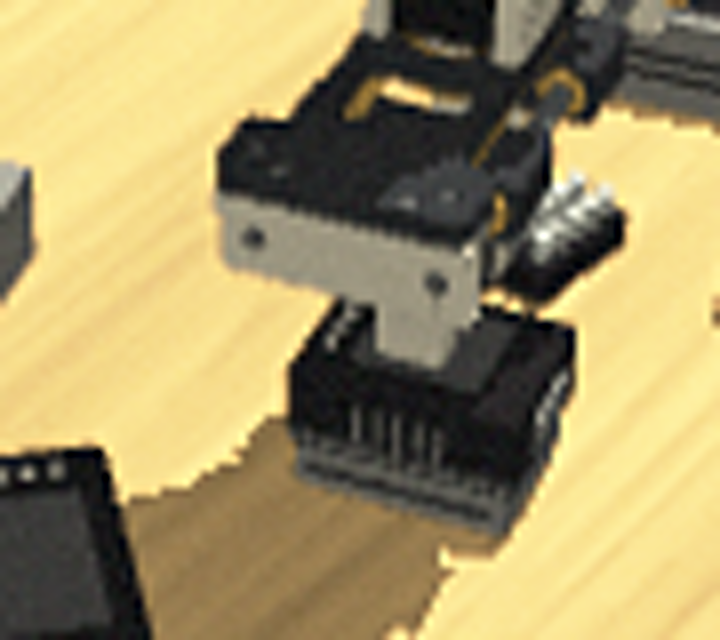

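```bash
python3 - <<'E'
from h import *
from station import arm
wgrab('w3'); wl('w3'); wl('w2')
M=np.linalg.inv(np.array(optics.camera_model('wrist')['mount']))
m=optics.camera_model('wrist')
def tp(P):
    return cv2.projectPoints(np.array(P,float),cv2.Rodrigues(M[:3,:3])[0],M[:3,3],np.array(m['mtx']),np.array(m['D']))[0].reshape(-1,2).round(0).tolist()
print('tip',tp([[0,s*.0251,.022] for s in(1,-1)]),'tipfront',tp([[.0095,s*.0251,.022] for s in(1,-1)]))
print('tip30',tp([[x,s*.015,.022] for x in(0,.0095) for s in(1,-1)]))
for n in('scene','side'): print(n,-CM[n]['R'].T@CM[n]['t'])
p=arm.get_state()['eef_pos']; print(proj('side',[p,p-[0,0,.022]]),'in crop',(proj('side',[p,p-[0,0,.022]])-[250,120])*8)
im=optics.grab_frame('scene'); cv2.imwrite('pics/scene3.png',cv2.cvtColor(im,cv2.COLOR_RGB2BGR)); crop('scene3',170,100,130,120,6,'scene3c')
E
```

```text
tip [[324.0, 236.0], [241.0, 236.0]] tipfront [[325.0, 221.0], [240.0, 221.0]]
tip30 [[307.0, 236.0], [258.0, 236.0], [308.0, 221.0], [257.0, 221.0]]
scene [0.85251461 0.51331589 0.87089073]
side [-0.02117419  0.62797334  0.76561517]
[[305.45512309 162.81356832]
 [305.07537843 169.56060763]] in crop [[443.6409847  342.5085466 ]
 [440.60302741 396.48486101]]
```

View pics/w3.png

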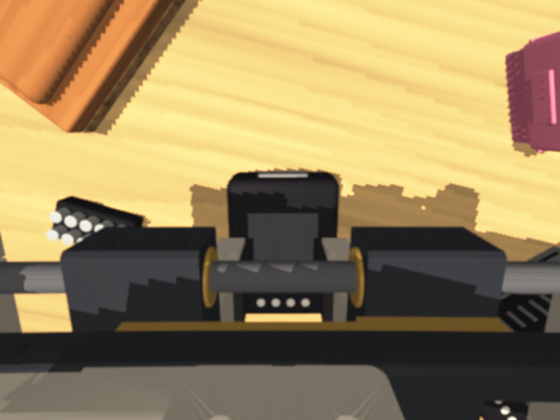

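View pics/scene3c.png

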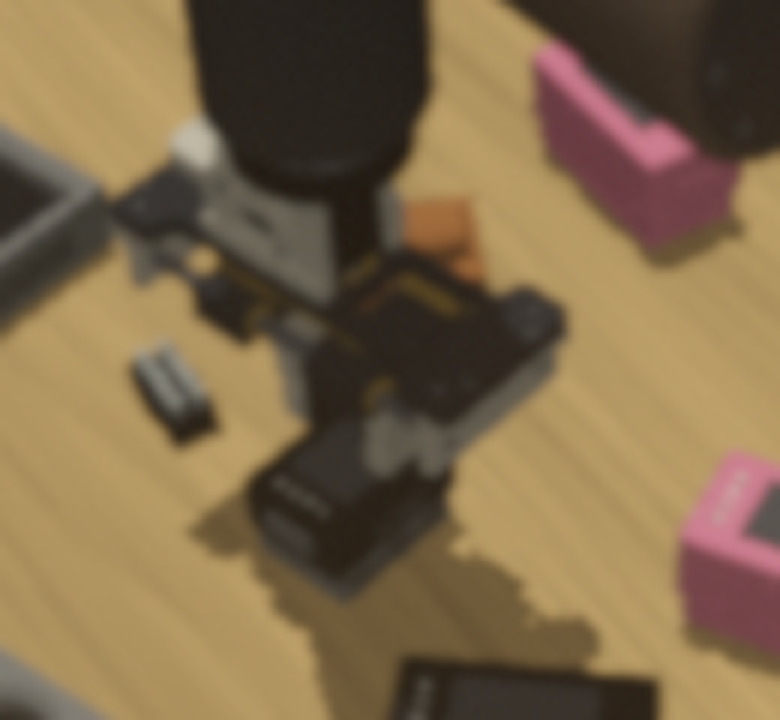

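```bash
python3 - <<'E'
from h import *
crop('side0',275,145,60,50,13,'a',[(.08,.06,.018,.05,[.4763,-.1631,.229])])
crop('scene0',205,158,50,50,12,'b',[(.08,.06,.018,.05,[.4763,-.1631,.229])])
E
```

```text
Traceback (most recent call last):
  File "h.py", line 60, in crop
    for L,W,z0,z1,p in boxes: draw(im,n,L,W,z0,z1,p,f=f,off=(x,y))
                              ~~~~^^^^^^^^^^^^^^^^^^^^^^^^^^^^^^^^
  File "h.py", line 56, in draw
    P=proj(n,[[x[0]+c*a*L/2-s*b*W/2,x[1]+s*a*L/2+c*b*W/2,z] for a,b in((1,1),(1,-1),(-1,-1),(-1,1))])
  File "h.py", line 10, in proj
    m=CM[n]; return cv2.projectPoints(np.array(X,float),cv2.Rodrigues(np.array(m['R']))[0],np.array(m['t']),np.array(m['mtx']),np.array(m['D']))[0].reshape(-1,2)
      ~~^^^
KeyError: 'side0'
```

```bash
sed -i 's/    m=CM\[n\]; return/    n=n if n in CM else n.rstrip("0123456789"); m=CM[n]; return/' h.py; python3 - <<'E'
from h import *
crop('side0',275,145,60,50,13,'a',[(.08,.06,.018,.05,[.4763,-.1631,.229])])
crop('scene0',205,158,50,50,12,'b',[(.08,.06,.018,.05,[.4763,-.1631,.229])])
E
```

```text
(no output)
```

View pics/a.png

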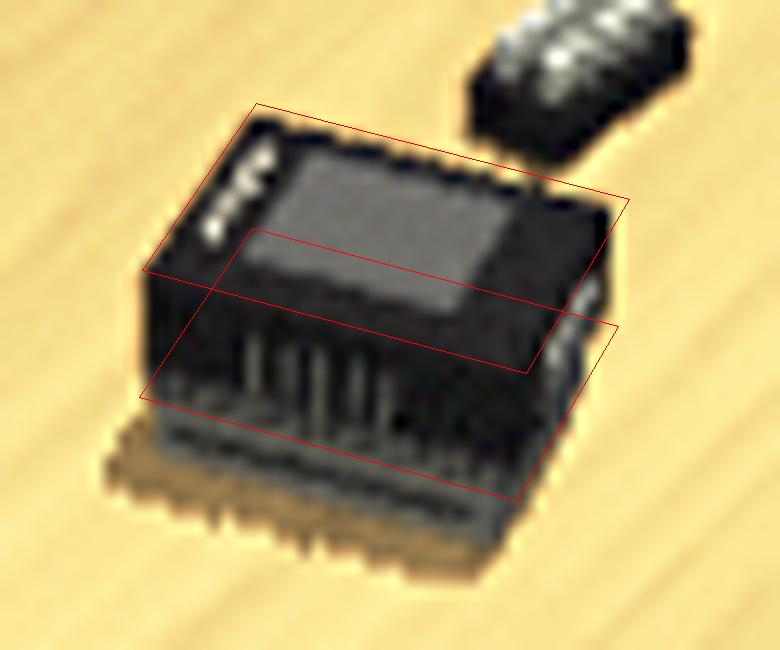

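View pics/b.png

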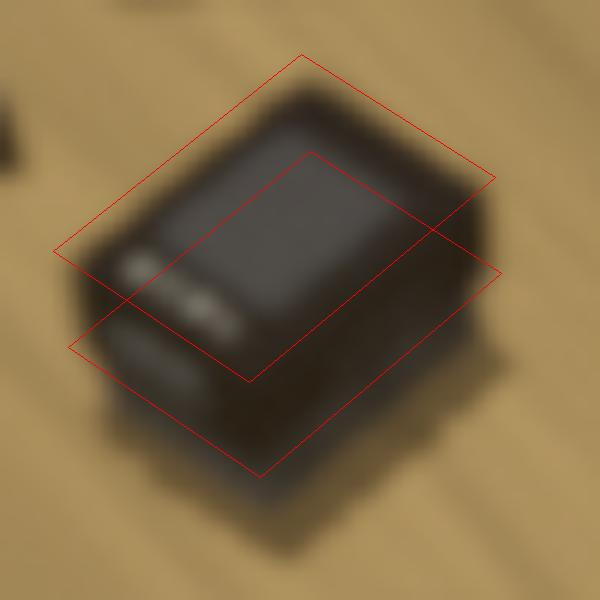

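```bash
python3 - <<'E'
from h import *
a=lambda x,y:(275+x/13,145+y/13); b=lambda x,y:(205+x/12,158+y/12)
x=auto('short',.08,.06,.05,[('side',a(*p)) for p in((255,112),(618,200),(525,388),(145,285))]+[('scene',b(*p)) for p in((308,80),(492,190),(252,402),(70,265))],[.4755,-.156,.25])
crop('side0',275,145,60,50,13,'a',[(.08,.06,.018,.05,x)])
crop('scene0',205,158,50,50,12,'b',[(.08,.06,.018,.05,x)])
crop('w1',0,0,560,330,1.4,'c')
crop('side0',190,90,200,150,4,'dA',[(.136,.086,0,.038,[.5443,-.4249,.224])])
crop('scene0',120,110,80,60,10,'sA1',[(.136,.086,0,.038,[.5443,-.4249,.224])])
E
```

```text
short [0.4763, -0.1596, 0.2376] deg 13.6 [[-0.8, -0.0], [0.1, 0.6], [-0.5, -0.5], [-0.9, -0.4], [-0.0, -1.4], [1.0, -0.4], [0.7, -0.8], [-0.7, -0.3]]
```

View pics/a.png

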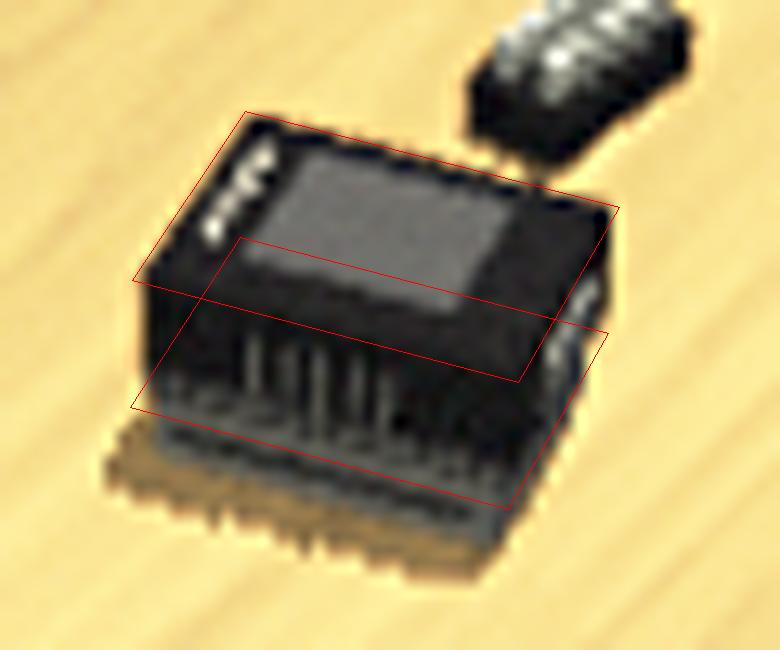

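View pics/b.png

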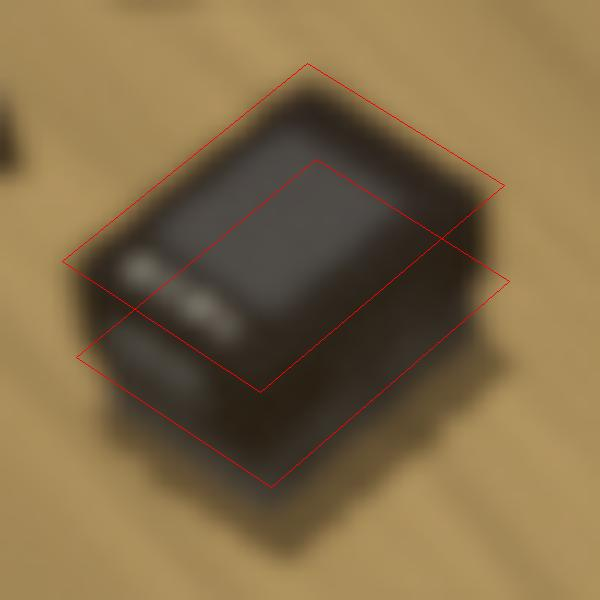

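View pics/dA.png

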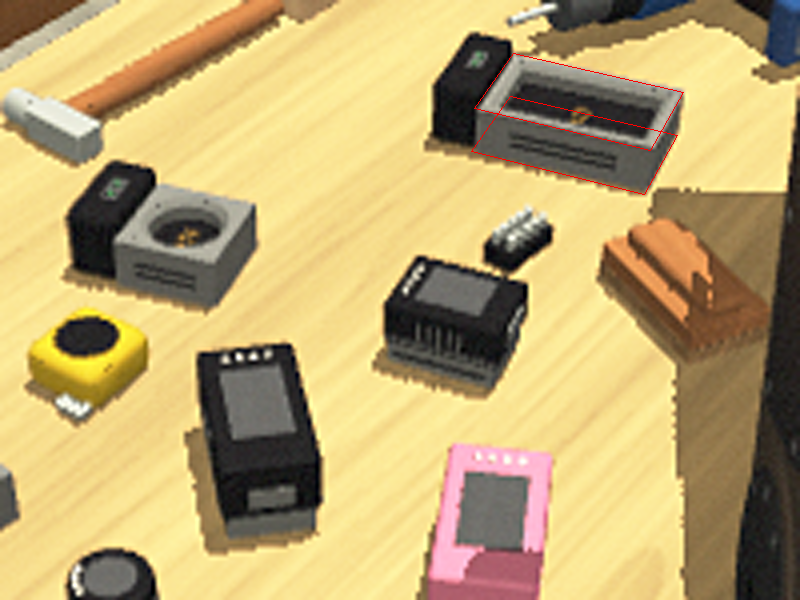

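View pics/sA1.png

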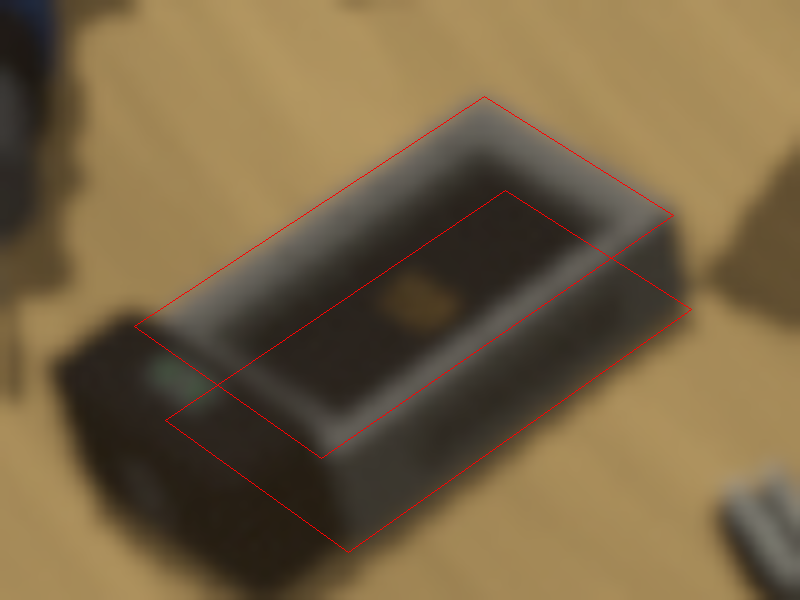

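>>> jog_arm:
  motion:
    - [[0,0,0.002,0,0,0,0.03],[0,0,0.004,0,0,0,0.03]]

```text
t: 4.05
eef_pos: [0.4748, -0.1641, 0.0463]
ee_rot: [3.139, -0.004, -2.914]
force: [-1.3, 0.2, 1.3]
width: 0.0298
```

>>> jog_arm:
  motion:
    - [[0,0,0.002,0,0,0,0.03],[0,0,0.004,0,0,0,0.03]]

```text
t: 4.25
eef_pos: [0.4747, -0.1641, 0.0419]
ee_rot: [3.139, -0.004, -2.914]
force: [-1.2, -0.3, 0.4]
width: 0.0299
```

>>> jog_arm:
  motion:
    - [[0,0,0.002,0,0,0,0.03],[0,0,0.004,0,0,0,0.03]]

```text
t: 4.45
eef_pos: [0.4747, -0.1641, 0.0391]
ee_rot: [3.14, -0.004, -2.913]
force: [-12.2, 8.5, 39.5]
width: 0.0303
```

>>> jog_arm:
  motion:
    - [[0,0,-0.01,0,0,0,0.03],[0,0,-0.06,0,0,0,0.0876],[0,0,-0.11,0,0,0,0.0876],[0,0,-0.16,0,0,0,0.0876],[0,0,-0.16,0,0,0,0.0876],[0,0,-0.16,0,0,0,0.0876]]

```text
t: 5.05
eef_pos: [0.4761, -0.1642, 0.2005]
ee_rot: [3.14, -0.001, -2.913]
force: [-1.4, -0.3, -0.0]
width: 0.0644
```

```bash
python3 - <<'E'
from h import *
delta(.475,-.164,.2,-167)
wgrab('w4'); wl('w4')
for n in ('side','scene'):
    im=optics.grab_frame(n); cv2.imwrite(f'pics/{n}4.png',cv2.cvtColor(im,cv2.COLOR_RGB2BGR))
crop('side4',200,40,190,150,4,'side4c')
crop('scene4',170,80,130,120,5,'scene4c')
from station import arm
s=arm.get_state(); R=Ro.from_euler('xyz',s['ee_rot'])
for n,o in(('side',(200,40,4)),('scene',(170,80,5))):
    P=[s['eef_pos']+R.apply([0,sg*.044,z]) for sg in(1,-1) for z in(0,.022)]
    print(n,((proj(n,P)-o[:2])*o[2]).round(0).tolist())
E
```

```text
t 5.05 pos [ 0.4761 -0.1642  0.2005] yaw -166.9 w 0.0644 F [-1.4 -0.3 -0. ]
DELTA [0.001, 0.0004, 0.0005] [0.08, -0.06, 0.09] rows 0.0 q1 0.06 q6 -1.4
side [[407.0, 329.0], [405.0, 362.0], [460.0, 257.0], [458.0, 288.0]]
scene [[337.0, 306.0], [340.0, 340.0], [206.0, 228.0], [210.0, 262.0]]
```

View pics/side4c.png

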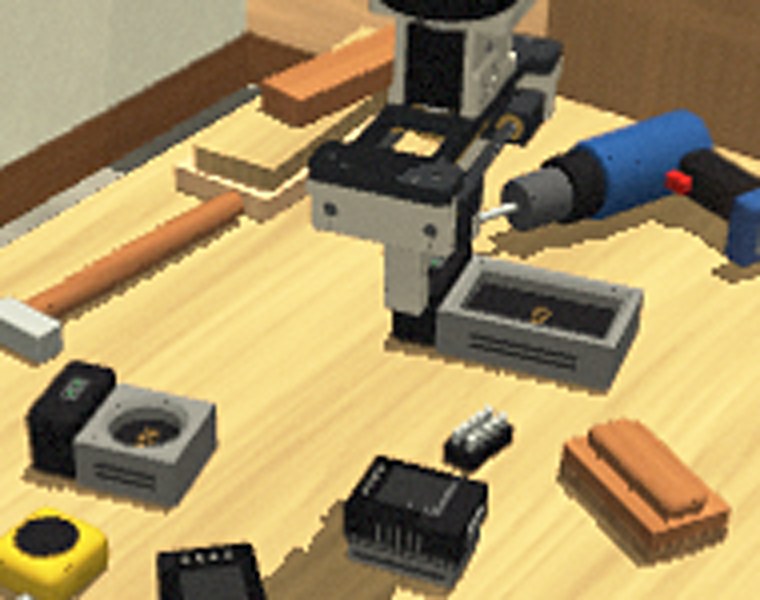

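View pics/scene4c.png

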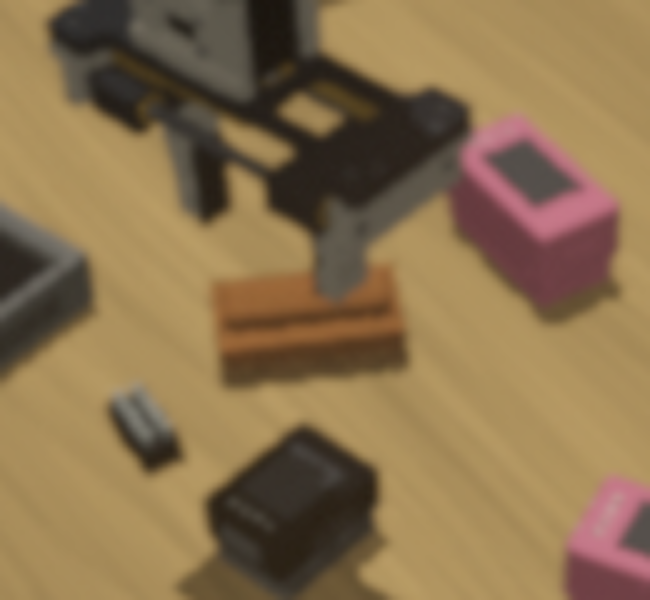

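View pics/w4.png

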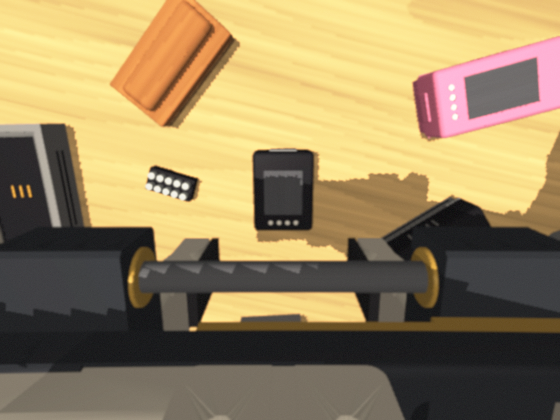

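```bash
python3 - <<'E'
from h import *
wl('w4')
crop('w4',235,135,100,110,7,'w4s',[(.08,.06,.05,.05,[.4763,-.1631,.229])])
delta(.4763,-.1631,.01,-167)
E
```

```text
t 5.2 pos [ 0.4745 -0.1642  0.1978] yaw -166.9 w 0.0767 F [-0.6  0.4 -0.3]
DELTA [-0.0032, 0.0002, 0.1878] [0.15, -0.38, 0.09] rows 3.8 q1 0.06 q6 -1.4
```

View pics/w4s.png

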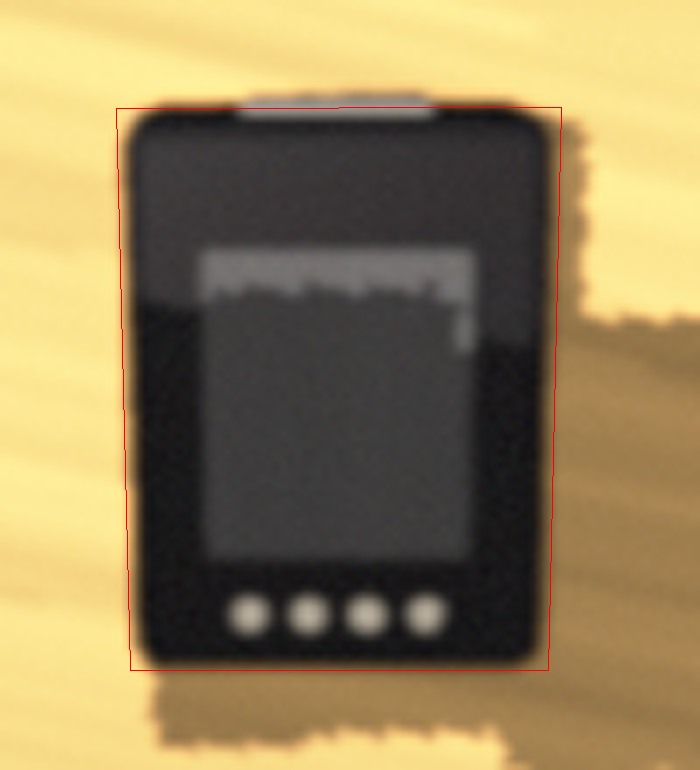

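>>> jog_arm:
  motion:
    - [[-0.003,0,0.05,0,0,0,0.0876],[-0.003,0,0.09,0,0,0,0.0876],[-0.003,0,0.12,0,0,0,0.0876],[-0.003,0,0.14,0,0,0,0.0876],[-0.003,0,0.155,0,0,0,0.0876],[-0.003,0,0.165,0,0,0,0.0876]]

```text
t: 5.8
eef_pos: [0.4745, -0.1634, 0.0302]
ee_rot: [3.138, -0.011, -2.913]
force: [-0.0, 0.1, 0.5]
width: 0.0878
```

>>> jog_arm:
  motion:
    - [[0,0,0.008,0,0,0,0.0876],[0,0,0.016,0,0,0,0.0876],[0,0,0.02,0,0,0,0.0876]]

```text
t: 6.1
eef_pos: [0.474, -0.1634, 0.0096]
ee_rot: [3.138, -0.012, -2.913]
force: [0.2, 0.3, -0.3]
width: 0.0878
```

>>> jog_arm:
  motion:
    - [[0,0,0,0,0,0,0.04],[0,0,0,0,0,0,0.04],[0,0,0,0,0,0,0.04],[0,0,0,0,0,0,0.04],[0,0,0,0,0,0,0.04]]
  newtons: 30

```text
t: 6.6
eef_pos: [0.4744, -0.1634, 0.01]
ee_rot: [3.138, -0.011, -2.913]
force: [-0.2, 1.0, 3.1]
width: 0.0596
```

```bash
python3 - <<'E'
from h import *
delta(.475,-.164,.16,-167)
E
```

```text
t 6.6 pos [ 0.4744 -0.1634  0.01  ] yaw -166.9 w 0.0596 F [-0.2  1.   3.1]
DELTA [0.0012, -0.0002, -0.15] [0.19, -0.63, 0.09] rows 3.0 q1 0.06 q6 -1.4
```

>>> jog_arm:
  motion:
    - [[0,0,-0.01,0,0,0,0.04],[0,0,-0.03,0,0,0,0.04],[0,0,-0.06,0,0,0,0.04],[0,0,-0.1,0,0,0,0.04],[0,0,-0.14,0,0,0,0.04],[0,0,-0.15,0,-0.6,0,0.04],[0,0,-0.15,0,-0.6,0,0.04]]
  newtons: 40

```text
t: 7.3
eef_pos: [0.4766, -0.1634, 0.1619]
ee_rot: [3.139, 0.004, -2.913]
force: [0.4, -0.8, -4.1]
width: 0.0597
```

```bash
python3 - <<'E'
from h import *
delta(.655,.155,.2,-188.3)
wgrab('w5')
E
```

```text
t 7.3 pos [ 0.4766 -0.1634  0.1619] yaw -166.9 w 0.0597 F [ 0.4 -0.8 -4.1]
DELTA [-0.2459, 0.2699, -0.0364] [0.21, 0.17, 21.37] rows 7.3 q1 0.06 q6 -1.4
```

View pics/w5.png

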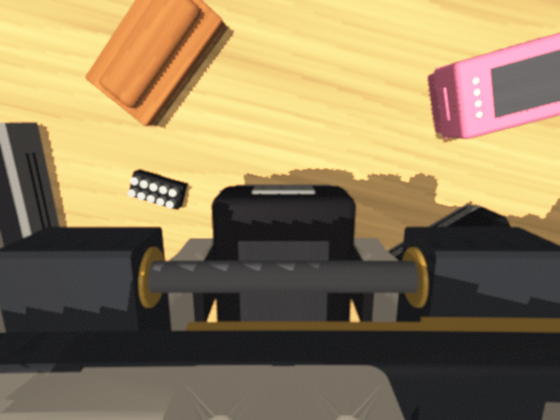

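>>> jog_arm:
  motion:
    - [[-0.325,0.255,-0.04,0,0,21.4,0.04],[-0.325,0.255,-0.04,0,0,21.4,0.04],[-0.325,0.255,-0.04,0,0,21.4,0.04],[-0.325,0.255,-0.04,0,0,21.4,0.04],[-0.325,0.255,-0.04,0,0,21.4,0.04],[-0.325,0.255,-0.04,0,0,21.4,0.04],[-0.325,0.255,-0.04,0,0,21.4,0.04],[-0.325,0.255,-0.04,0,0,21.4,0.04]]

```text
t: 8.15
eef_pos: [0.7243, 0.1475, 0.1961]
ee_rot: [3.14, -0.006, 2.996]
force: [1.7, 0.4, -3.0]
width: 0.0598
```

>>> jog_arm:
  motion:
    - [[0,0,0,0,0,0,0.04],[0,0,0,0,0,0,0.04]]

```text
t: 8.35
eef_pos: [0.723, 0.1486, 0.1908]
ee_rot: [-3.14, -0.013, 2.997]
force: [-1.1, 0.0, -5.1]
width: 0.0598
```

```bash
python3 - <<'E'
from h import *
delta(.655,.155,.2,-188.3)
wgrab('w6')
E
```

```text
t 8.35 pos [0.723  0.1486 0.1908] yaw 171.7 w 0.0598 F [-1.1  0.  -5.1]
DELTA [0.0683, -0.0035, -0.0084] [-0.1, -0.72, 0.01] rows 1.4 q1 0.46 q6 -2.18
```

View pics/w6.png

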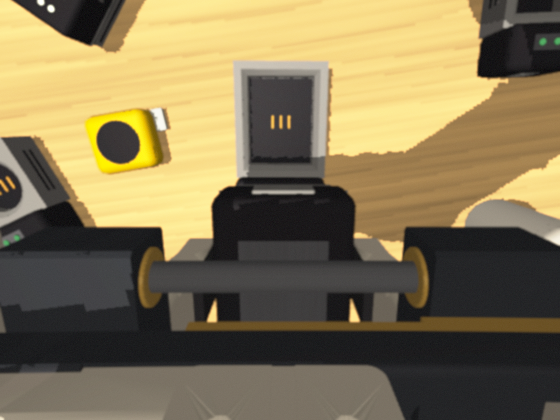

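```bash
python3 - <<'E'
from h import *
wl('w6')
crop('w6',215,45,130,150,5,'w6s',[(.106,.086,.038,.038,[.6545,.1571,-.1441]),(.082,.062,.033,.022,[.6545,.1571,-.1441])])
E
```

```text
(no output)
```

View pics/w6s.png

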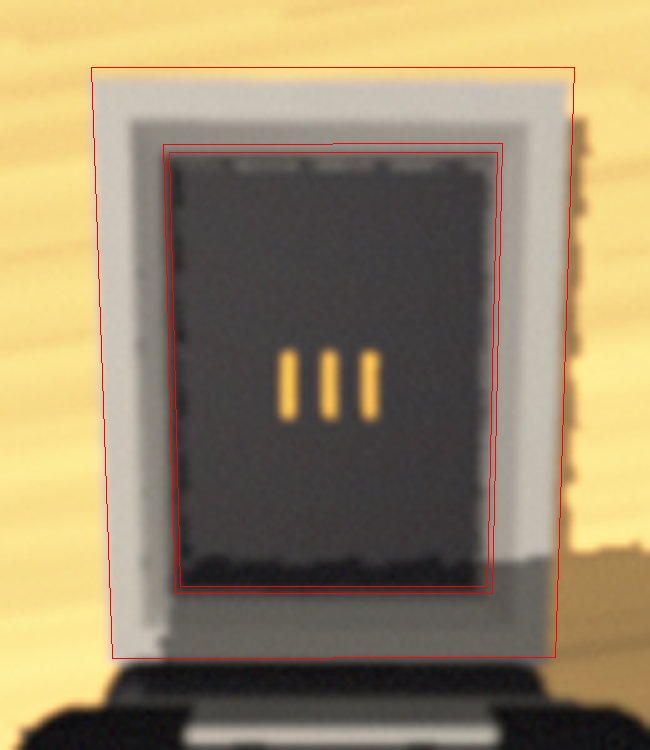

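```bash
python3 - <<'E'
from h import *
wl('w6')
f=lambda x,y:(215+x/5,45+y/5)
x=auto('short_ch',.106,.086,.038,[('w6',f(*p)) for p in((90,77),(570,79),(554,658),(113,658))],[.6545,.1571,-.144])
print(bp('w6',[f(330,385)],.022), [ (p-[215,45])*5 for p in proj('w6',[[.6545,.1571,.022]])])
print('contacts scene', bp('scene',[sB(207,262)],.022),bp('side',[dB(423,200)],.022))
from station import arm; s=arm.get_state(); print(s['eef_pos'],s['ee_rot'])
delta(.655,.156,.19,-188.0)
E
```

```text
short_ch [0.6555, 0.1566, -0.1418] deg -8.1 [[-0.1, -0.5], [0.3, -1.2], [0.0, 0.9], [-0.2, 1.2]]
[[0.65592797 0.15613482 0.022     ]] [array([333.81209848, 376.79896757])]
contacts scene [[0.65461802 0.15680268 0.022     ]] [[0.65764925 0.15439527 0.022     ]]
[0.72277465 0.14749906 0.19192687] [-3.14008836 -0.01149453  2.99612281]
t 8.4 pos [0.7228 0.1475 0.1919] yaw 171.7 w 0.0593 F [-0.1 -0.5 -4. ]
DELTA [0.0683, -0.0014, 0.0027] [-0.08, -0.66, -0.33] rows 1.4 q1 0.46 q6 -2.18
```

>>> jog_arm:
  motion:
    - [[0.03,0,0.0,0,-0.6,0,0.04],[0.068,0,0.02,0,-0.6,0,0.04],[0.068,0,0.05,0,-0.6,0,0.04],[0.068,0,0.08,0,-0.6,0,0.04],[0.068,0,0.11,0,-0.6,0,0.04],[0.068,0,0.11,0,-0.6,0,0.04]]

```text
t: 9.0
eef_pos: [0.65, 0.1547, 0.0779]
ee_rot: [-3.136, -0.009, 2.994]
force: [-1.2, -0.3, -3.2]
width: 0.0597
```

```bash
python3 - <<'E'
from h import *
delta(.6555,.1565,.034,-188.1)
for n in ('side','scene'):
    im=optics.grab_frame(n); cv2.imwrite(f'pics/{n}5.png',cv2.cvtColor(im,cv2.COLOR_RGB2BGR))
crop('side5',110,120,120,100,6,'a')
crop('scene5',180,230,110,110,6,'b')
E
```

```text
t 9.0 pos [0.65   0.1547 0.0779] yaw 171.6 w 0.0597 F [-1.2 -0.3 -3.2]
DELTA [-0.0056, 0.0028, 0.0438] [-0.34, -0.51, -0.35] rows 0.9 q1 0.52 q6 -2.24
```

View pics/a.png

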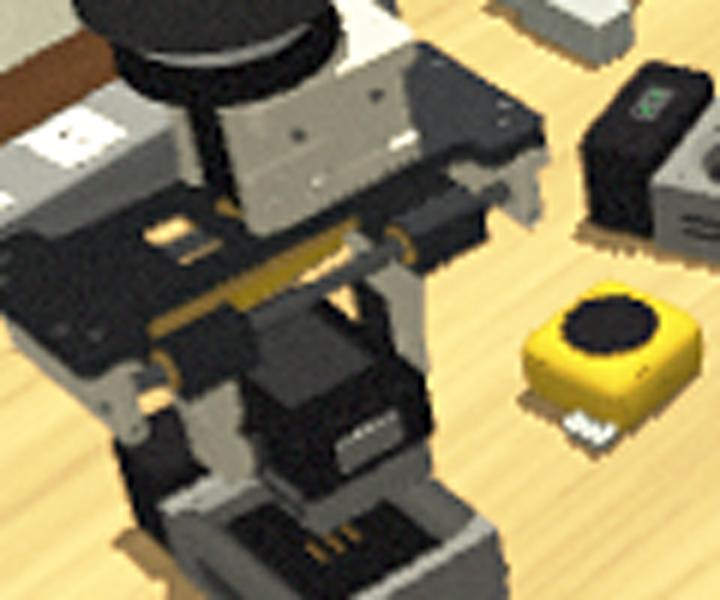

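View pics/b.png

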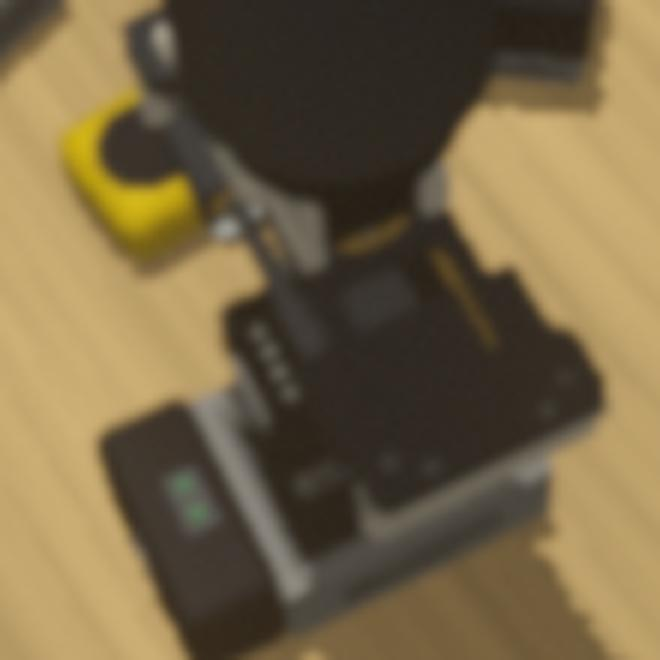

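>>> jog_arm:
  motion:
    - [[-0.006,0.003,0.008,-0.3,-0.5,-0.4,0.04],[-0.006,0.003,0.016,-0.3,-0.5,-0.4,0.04],[-0.006,0.003,0.022,-0.3,-0.5,-0.4,0.04],[-0.006,0.003,0.022,-0.3,-0.5,-0.4,0.04]]

```text
t: 9.5
eef_pos: [0.6595, 0.1579, 0.0598]
ee_rot: [3.14, 0.005, 3.002]
force: [0.8, 0.3, -3.4]
width: 0.0597
```

```bash
python3 - <<'E'
from h import *
delta(.6555,.1565,.034,-188.1)
from station import arm
s=arm.get_state(); p=s['eef_pos']
for n in ('side','scene'):
    im=optics.grab_frame(n); cv2.imwrite(f'pics/{n}6.png',cv2.cvtColor(im,cv2.COLOR_RGB2BGR))
b=[(.08,.06,p[2]+.008,p[2]+.04,[p[0],p[1],s['ee_rot'][2]])]
crop('side6',110,120,120,100,6,'a',b)
crop('scene6',180,230,110,110,6,'b',b)
E
```

```text
t 9.5 pos [0.6595 0.1579 0.0598] yaw 172.0 w 0.0597 F [ 0.8  0.3 -3.4]
DELTA [0.0039, -0.002, 0.0258] [0.1, 0.31, 0.11] rows 0.5 q1 0.52 q6 -2.23
```

View pics/a.png

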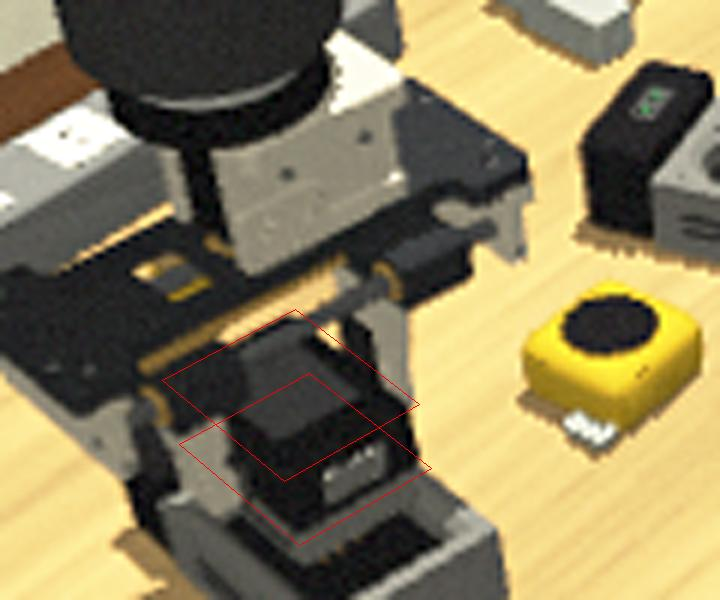

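View pics/b.png

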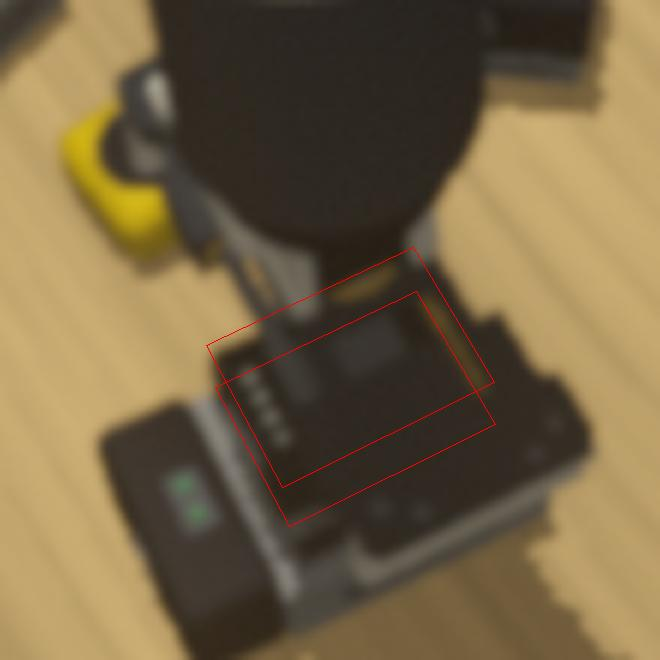

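```bash
python3 - <<'E'
from h import *
crop('side6',140,165,50,50,14,'a')
crop('scene6',205,270,60,60,12,'b')
for n in('side','scene'):
    A=proj(n,[[.66,.157,.1],[.67,.157,.1],[.66,.167,.1],[.66,.157,.11]]); print(n,(A[1:]-A[0]).round(2).tolist())
E
```

```text
side [[-3.05, -1.71], [-3.34, 2.32], [-0.78, -3.41]]
scene [[-4.04, 2.63], [2.78, 3.52], [-0.28, -2.3]]
```

View pics/a.png

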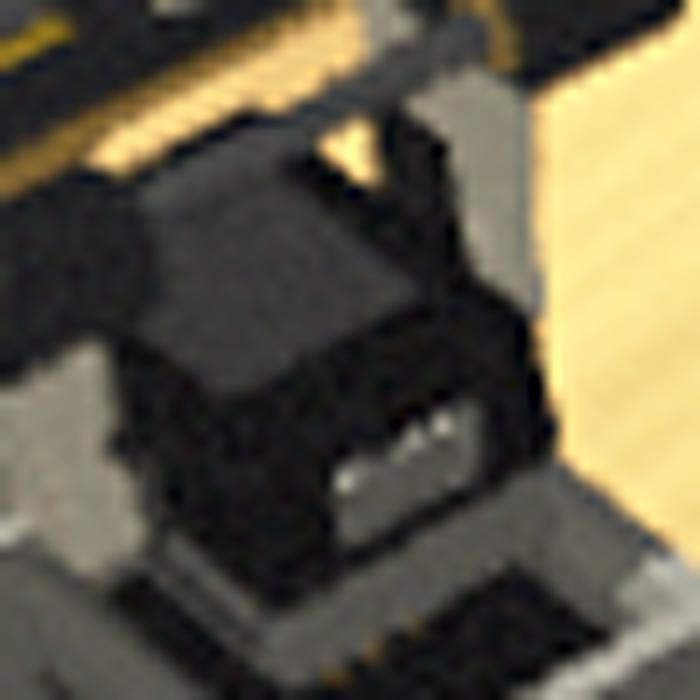

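View pics/b.png

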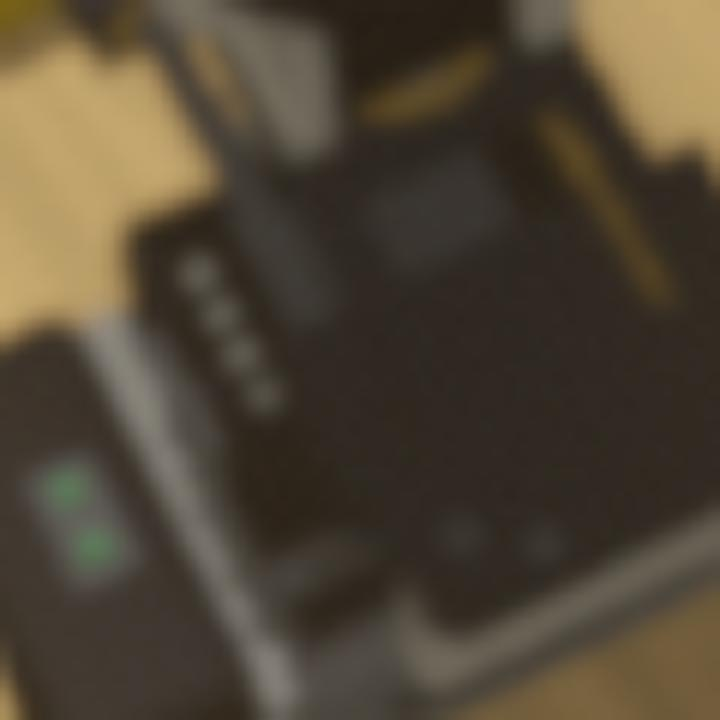

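>>> jog_arm:
  motion:
    - [[0.005,-0.002,0.003,0,0.3,0,0.04],[0.005,-0.002,0.007,0,0.3,0,0.04],[0.005,-0.002,0.011,0,0.3,0,0.04],[0.005,-0.002,0.014,0,0.3,0,0.04]]

```text
t: 10.0
eef_pos: [0.6549, 0.1569, 0.0463]
ee_rot: [3.14, 0.001, 3.003]
force: [0.2, -1.0, -4.6]
width: 0.0599
```

```bash
python3 - <<'E'
from h import *
delta(.6545,.1565,.034,-188.1)
E
```

```text
t 10.0 pos [0.6549 0.1569 0.0463] yaw 172.0 w 0.0599 F [ 0.2 -1.  -4.6]
DELTA [0.0003, -0.0005, 0.0123] [0.12, 0.07, 0.14] rows 0.2 q1 0.52 q6 -2.23
```

>>> jog_arm:
  motion:
    - [[0,0,0.003,0,0,0,0.04],[0,0,0.006,0,0,0,0.04],[0,0,0.008,0,0,0,0.04]]

```text
t: 10.3
eef_pos: [0.6548, 0.1568, 0.0379]
ee_rot: [3.14, 0.001, 3.003]
force: [-0.9, 1.2, -3.4]
width: 0.0596
```

>>> jog_arm:
  motion:
    - [[0,0,0.002,0,0,0,0.04],[0,0,0.004,0,0,0,0.04]]

```text
t: 10.5
eef_pos: [0.6548, 0.1569, 0.0337]
ee_rot: [3.14, 0.001, 3.003]
force: [0.6, -0.0, -4.3]
width: 0.0595
```

>>> jog_arm:
  motion:
    - [[0,0,0.002,0,0,0,0.04],[0,0,0.003,0,0,0,0.04]]

```text
t: 10.7
eef_pos: [0.6553, 0.1568, 0.0321]
ee_rot: [3.14, 0.002, 3.003]
force: [-4.0, -2.2, 11.8]
width: 0.0595
```

```bash
python3 - <<'E'
from h import *
delta(.6545,.1565,.034,-188.1)
for n in ('side','scene'):
    im=optics.grab_frame(n); cv2.imwrite(f'pics/{n}7.png',cv2.cvtColor(im,cv2.COLOR_RGB2BGR))
crop('side7',110,140,100,90,7,'a')
crop('scene7',180,260,100,80,7,'b')
E
```

```text
t 10.7 pos [0.6553 0.1568 0.0321] yaw 172.1 w 0.0595 F [-4.  -2.2 11.8]
DELTA [0.0007, -0.0004, -0.0019] [0.1, 0.11, 0.17] rows 0.0 q1 0.52 q6 -2.23
```

View pics/a.png

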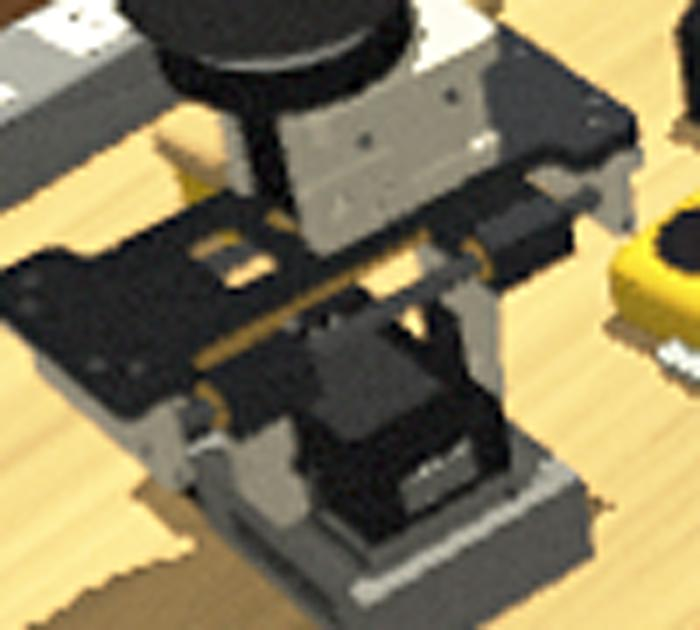

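View pics/b.png

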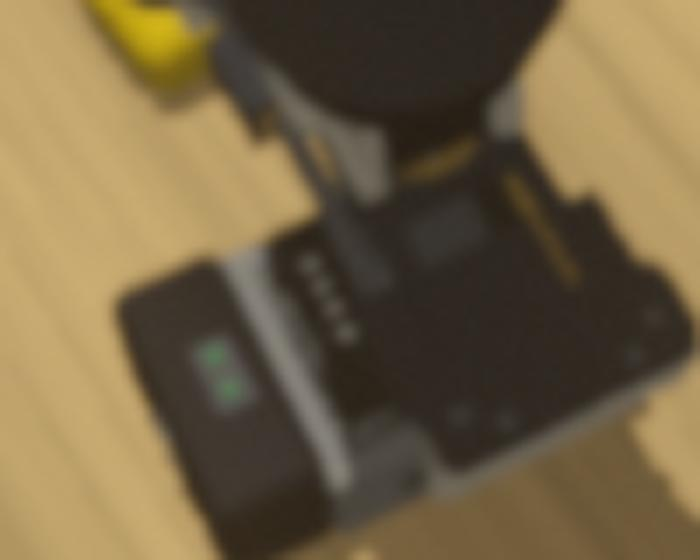

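>>> jog_arm:
  motion:
    - [[0,0,0,0,0,0,0.065],[0,0,0,0,0,0,0.08],[0,0,0,0,0,0,0.0876],[0,0,0,0,0,0,0.0876],[0,0,-0.01,0,0,0,0.0876],[0,0,-0.06,0,0,0,0.0876],[0,0,-0.11,0,0,0,0.0876],[0,0,-0.16,0,0,0,0.0876]]

```text
t: 11.6
eef_pos: [0.6547, 0.1563, 0.1947]
ee_rot: [3.14, 0.002, 3.003]
force: [0.9, 0.5, 0.1]
width: 0.0877
```

```bash
python3 - <<'E'
from h import *
wgrab('w7')
delta(.48,.165,.19,-180)
for n in ('side','scene'):
    im=optics.grab_frame(n); cv2.imwrite(f'pics/{n}8.png',cv2.cvtColor(im,cv2.COLOR_RGB2BGR))
b=[(.08,.06,.04,.072,[.6555,.1565,-.143])]
crop('side8',110,140,100,90,7,'a',b)
crop('scene8',180,260,100,80,7,'b',b)
E
```

```text
t 11.65 pos [0.6588 0.1572 0.2053] yaw 172.2 w 0.0877 F [ 3.5 -0.3 11.2]
DELTA [0.1784, -0.0168, 0.0127] [0.33, 0.84, -7.85] rows 3.6 q1 0.52 q6 -2.23
```

View pics/a.png

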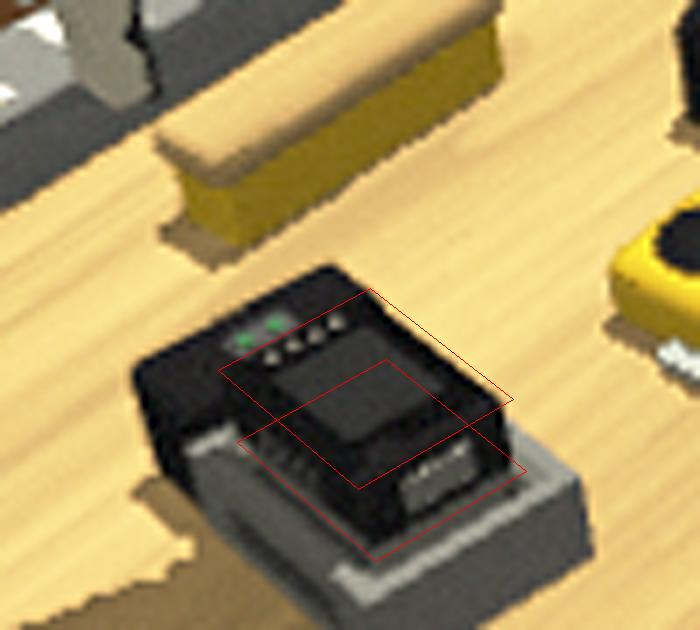

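View pics/w7.png

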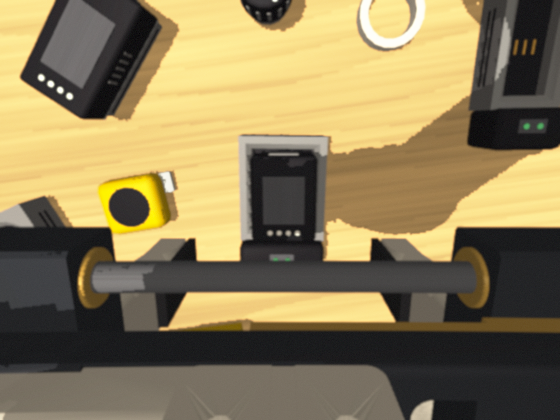

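>>> jog_arm:
  motion:
    - [[0.178,-0.017,0.01,0,0,0,0.0876],[0.178,-0.017,0.01,0,0,0,0.0876],[0.178,-0.017,0.01,0,0,0,0.0876],[0.178,-0.017,0.01,0,0,0,0.0876],[0.178,-0.017,0.01,0,0,0,0.0876],[0.178,-0.017,0.01,0,0,0,0.0876]]

```text
t: 12.35
eef_pos: [0.4783, 0.1654, 0.1867]
ee_rot: [3.134, 0.01, 3.005]
force: [0.6, 1.1, -0.6]
width: 0.0877
```

```bash
python3 - <<'E'
from h import *
wgrab('w8')
delta(.477,.166,.19,-188)
E
```

```text
t 12.4 pos [0.4789 0.1654 0.1865] yaw 172.1 w 0.0876 F [0.7 0.6 0.9]
DELTA [0.0019, 0.0004, -0.0035] [0.4, 0.58, 0.12] rows 0.1 q1 0.72 q6 -2.43
```

View pics/w8.png

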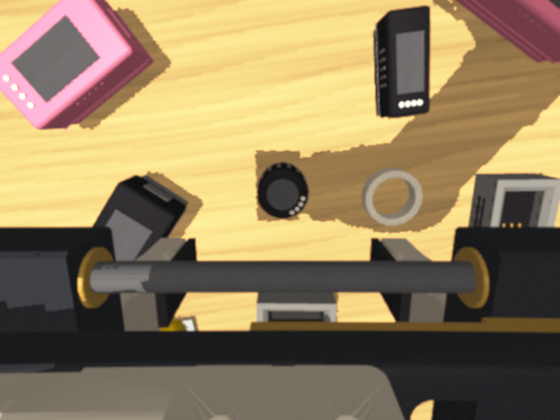

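```bash
python3 - <<'E'
from h import *
wl('w8')
P=bp('w8',[(282.5,191)],.062)[0]; print(P)
crop('w8',250,155,70,70,8,'w8r')
crop('w8',365,0,75,130,6,'w8n',[(.084,.036,.056,.056,[.3834,.2873,-.0262])])
delta(P[0],P[1],.05,-188); delta(P[0],P[1],.022,-188)
E
```

```text
[0.47383907 0.16643975 0.062     ]
t 12.4 pos [0.4789 0.1654 0.1865] yaw 172.1 w 0.0876 F [0.7 0.6 0.9]
DELTA [0.0065, -0.0006, 0.1365] [0.4, 0.58, 0.12] rows 2.7 q1 0.72 q6 -2.43
t 12.4 pos [0.4789 0.1654 0.1865] yaw 172.1 w 0.0876 F [0.7 0.6 0.9]
DELTA [0.0068, -0.0008, 0.1645] [0.4, 0.58, 0.12] rows 3.3 q1 0.72 q6 -2.43
```

View pics/w8r.png

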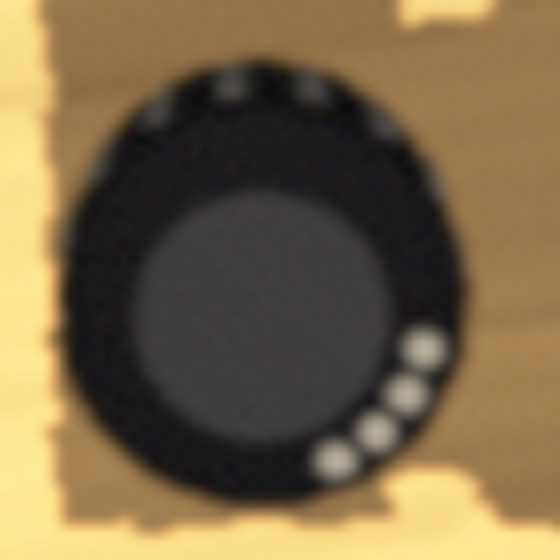

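View pics/w8n.png

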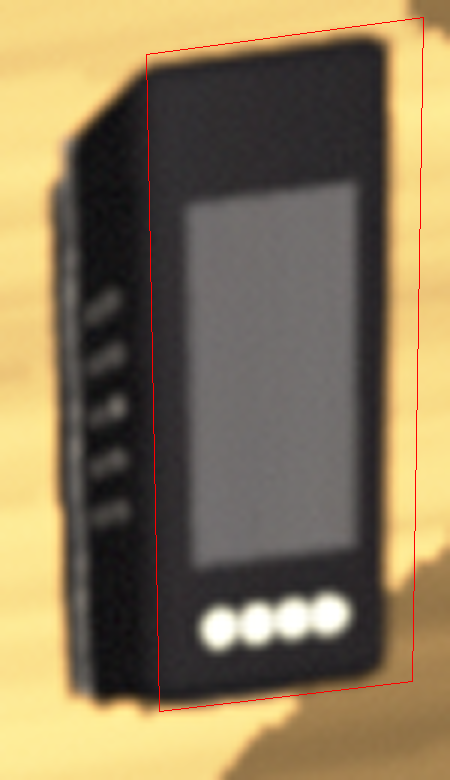

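>>> jog_arm:
  motion:
    - [[0.002,-0.001,0.04,0.4,0.6,0,0.0876],[0.002,-0.001,0.08,0.4,0.6,0,0.0876],[0.002,-0.001,0.11,0.4,0.6,0,0.0876],[0.002,-0.001,0.13,0.4,0.6,0,0.0876],[0.002,-0.001,0.145,0.4,0.6,0,0.0876],[0.002,-0.001,0.155,0.4,0.6,0,0.0876],[0.002,-0.001,0.163,0.4,0.6,0,0.0876],[0.002,-0.001,0.164,0.4,0.6,0,0.0876]]

```text
t: 13.2
eef_pos: [0.4786, 0.1652, 0.0216]
ee_rot: [-3.14, -0.001, 3.004]
force: [-0.1, -0.3, 0.6]
width: 0.0875
```

>>> jog_arm:
  motion:
    - [[0,0,0,0,0,0,0.03],[0,0,0,0,0,0,0.03],[0,0,0,0,0,0,0.03],[0,0,0,0,0,0,0.03],[0,0,0,0,0,0,0.03],[0,0,0,0,0,0,0.03]]
  newtons: 30

```text
t: 13.8
eef_pos: [0.4787, 0.1654, 0.0219]
ee_rot: [-3.141, -0.001, 3.004]
force: [-0.4, -0.1, 0.7]
width: 0.0474
```

```bash
python3 - <<'E'
from h import *
delta(.475,.165,.2,-188)
E
```

```text
t 13.8 pos [0.4787 0.1654 0.0219] yaw 172.1 w 0.0474 F [-0.4 -0.1  0.7]
DELTA [0.0038, -0.001, -0.1781] [-0.04, -0.06, 0.1] rows 3.6 q1 0.72 q6 -2.43
```

>>> jog_arm:
  motion:
    - [[0,0,-0.01,0,0,0,0.03],[0,0,-0.03,0,0,0,0.03],[0,0,-0.07,0,0,0,0.03],[0,0,-0.11,0,0,0,0.03],[0,0,-0.15,0,0,0,0.03],[0,0,-0.17,0,0,0,0.03]]

```text
t: 14.4
eef_pos: [0.4798, 0.1659, 0.1962]
ee_rot: [3.139, 0.003, 3.004]
force: [1.3, 0.9, -2.5]
width: 0.0475
```

```bash
python3 - <<'E'
from h import *
delta(.745,-.135,.2,-188)
E
```

```text
t 14.4 pos [0.4798 0.1659 0.1962] yaw 172.1 w 0.0475 F [ 1.3  0.9 -2.5]
DELTA [-0.304, -0.2617, -0.0037] [0.14, 0.15, 0.12] rows 8.0 q1 0.72 q6 -2.43
```

>>> jog_arm:
  motion:
    - [[-0.3,-0.26,-0.005,0,0,0,0.03],[-0.3,-0.26,-0.005,0,0,0,0.03],[-0.3,-0.26,-0.005,0,0,0,0.03],[-0.3,-0.26,-0.005,0,0,0,0.03],[-0.3,-0.26,-0.005,0,0,0,0.03],[-0.3,-0.26,-0.005,0,0,0,0.03],[-0.3,-0.26,-0.005,0,0,0,0.03],[-0.3,-0.26,-0.005,0,0,0,0.03]]

```text
t: 15.2
eef_pos: [0.7419, -0.1346, 0.2014]
ee_rot: [3.139, 0.002, 3.004]
force: [0.3, 1.2, -2.5]
width: 0.0476
```

>>> jog_arm:
  motion:
    - [[0,0,-0.005,0,0,0,0.03],[0,0,-0.005,0,0,0,0.03],[0,0,-0.005,0,0,0,0.03]]

```text
t: 15.5
eef_pos: [0.7412, -0.1342, 0.2063]
ee_rot: [3.139, 0.001, 3.004]
force: [-1.0, 0.0, -3.2]
width: 0.0477
```

```bash
python3 - <<'E'
from h import *
wgrab('w9')
delta(.677,-.128,.2,-188)
E
```

```text
t 15.55 pos [ 0.7412 -0.1337  0.2067] yaw 172.1 w 0.0474 F [ 0.2  0.7 -3. ]
DELTA [0.0644, -0.0031, 0.0066] [0.16, 0.08, 0.14] rows 1.3 q1 0.08 q6 -1.78
```

View pics/w9.png

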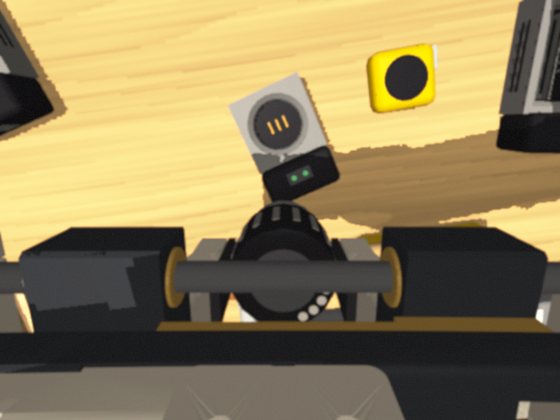

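```bash
python3 - <<'E'
from h import *
wl('w9')
crop('w9',220,65,125,140,5,'w9s',[(.074,.074,.038,.038,[.677,-.1273,.2624]),(.003,.003,.022,.022,[.677,-.1273,.2624])])
E
```

```text
(no output)
```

View pics/w9s.png

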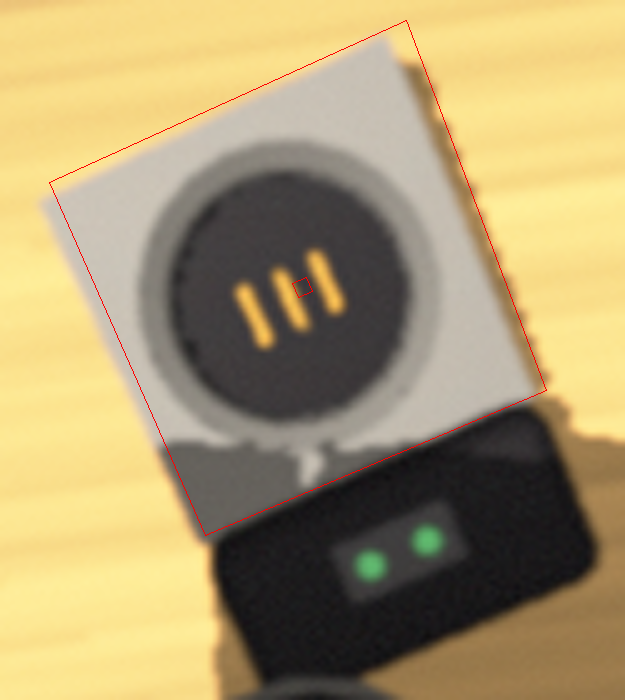

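```bash
python3 - <<'E'
from h import *
wl('w9')
f=lambda x,y:(220+x/5,65+y/5)
x=auto('round_ch',.074,.074,.038,[('w9',f(*p)) for p in((40,203),(388,36),(537,398),(205,540))],[.677,-.127,.4])
print(bp('w9',[f(290,298)],.022),bp('w9',[f(290,292)],.038))
print('contacts', bp('scene',[sA(197,462)],.022),bp('side',[dA(187,235)],.022))
delta(.6775,-.1305,.2,-188)
E
```

```text
round_ch [0.6792, -0.1295, 0.286] deg 16.4 [[-0.4, -0.1], [0.4, -0.6], [0.5, -0.1], [-0.5, 2.0]]
[[ 0.67865767 -0.13013914  0.022     ]] [[ 0.67731301 -0.12976307  0.038     ]]
contacts [[ 0.6765945  -0.13249162  0.022     ]] [[ 0.68273333 -0.13449936  0.022     ]]
t 15.55 pos [ 0.7412 -0.1337  0.2067] yaw 172.1 w 0.0474 F [ 0.2  0.7 -3. ]
DELTA [0.0635, -0.0056, 0.0066] [0.16, 0.08, 0.14] rows 1.3 q1 0.08 q6 -1.78
```

>>> jog_arm:
  motion:
    - [[0.03,-0.004,0.01,0,0,0,0.03],[0.063,-0.005,0.03,0,0,0,0.03],[0.063,-0.005,0.06,0,0,0,0.03],[0.063,-0.005,0.09,0,0,0,0.03],[0.063,-0.005,0.115,0,0,0,0.03],[0.063,-0.005,0.125,0,0,0,0.03],[0.063,-0.005,0.13,0,0,0,0.03],[0.063,-0.005,0.13,0,0,0,0.03]]

```text
t: 16.35
eef_pos: [0.6785, -0.1292, 0.0772]
ee_rot: [3.139, 0.002, 3.005]
force: [-0.1, 0.4, -2.1]
width: 0.0477
```

```bash
python3 - <<'E'
from h import *
delta(.678,-.130,.044,-188)
for n in ('side',):
    im=optics.grab_frame(n); cv2.imwrite(f'pics/{n}9.png',cv2.cvtColor(im,cv2.COLOR_RGB2BGR))
crop('side9',190,80,100,90,7,'a')
E
```

```text
t 16.35 pos [ 0.6785 -0.1292  0.0772] yaw 172.2 w 0.0477 F [-0.1  0.4 -2.1]
DELTA [0.0005, -0.0009, 0.0332] [0.15, 0.1, 0.2] rows 0.7 q1 0.09 q6 -1.8
```

View pics/a.png

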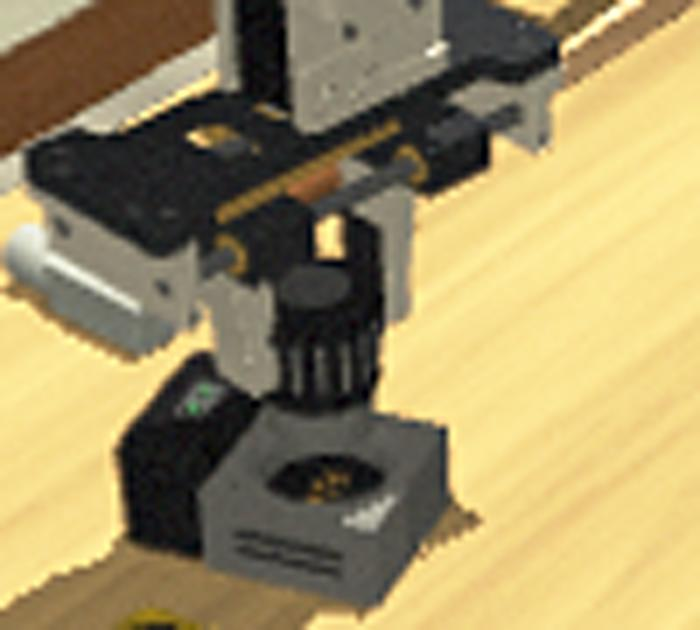

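>>> jog_arm:
  motion:
    - [[0,-0.001,0.006,0,0,0,0.03],[0,-0.001,0.012,0,0,0,0.03],[0,-0.001,0.017,0,0,0,0.03],[0,-0.001,0.021,0,0,0,0.03]]

```text
t: 16.8
eef_pos: [0.6787, -0.1304, 0.0562]
ee_rot: [3.139, 0.002, 3.005]
force: [0.3, 0.3, -2.8]
width: 0.0473
```

>>> jog_arm:
  motion:
    - [[0,0,0.003,0,0,0,0.03],[0,0,0.006,0,0,0,0.03],[0,0,0.009,0,0,0,0.03]]

```text
t: 17.1
eef_pos: [0.6787, -0.1305, 0.0469]
ee_rot: [3.139, 0.002, 3.005]
force: [0.8, -0.3, -2.8]
width: 0.0476
```

>>> jog_arm:
  motion:
    - [[0,0,0.002,0,0,0,0.03],[0,0,0.0035,0,0,0,0.03]]

```text
t: 17.3
eef_pos: [0.679, -0.1305, 0.0439]
ee_rot: [3.139, 0.003, 3.005]
force: [-4.1, 1.8, 9.4]
width: 0.0476
```

Contact at the expected seating height (0.044). Release and rise.

>>> jog_arm:
  motion:
    - [[0,0,0,0,0,0,0.055],[0,0,0,0,0,0,0.07],[0,0,0,0,0,0,0.0876],[0,0,0,0,0,0,0.0876],[0,0,-0.01,0,0,0,0.0876],[0,0,-0.06,0,0,0,0.0876],[0,0,-0.11,0,0,0,0.0876],[0,0,-0.15,0,0,0,0.0876]]

```text
t: 18.1
eef_pos: [0.6791, -0.1311, 0.198]
ee_rot: [3.139, 0.005, 3.006]
force: [0.9, -0.5, -0.0]
width: 0.0876
```

```bash
python3 - <<'E'
from h import *
delta(.504,.009,.2,138.1);delta(.504,.009,.2,-41.9)
for n in ('side',):
    im=optics.grab_frame(n); cv2.imwrite(f'pics/{n}10.png',cv2.cvtColor(im,cv2.COLOR_RGB2BGR))
crop('side10',190,100,90,80,7,'a')
E
```

```text
t 18.1 pos [ 0.6791 -0.1311  0.198 ] yaw 172.2 w 0.0876 F [ 0.9 -0.5 -0. ]
DELTA [0.1924, 0.1151, -0.0028] [0.22, 0.27, 34.11] rows 4.5 q1 0.09 q6 -1.8
t 18.1 pos [ 0.6791 -0.1311  0.198 ] yaw 172.2 w 0.0876 F [ 0.9 -0.5 -0. ]
DELTA [0.1924, 0.1151, -0.0028] [-0.35, 0.29, -145.89] rows 17.0 q1 0.09 q6 -1.8
```

View pics/a.png

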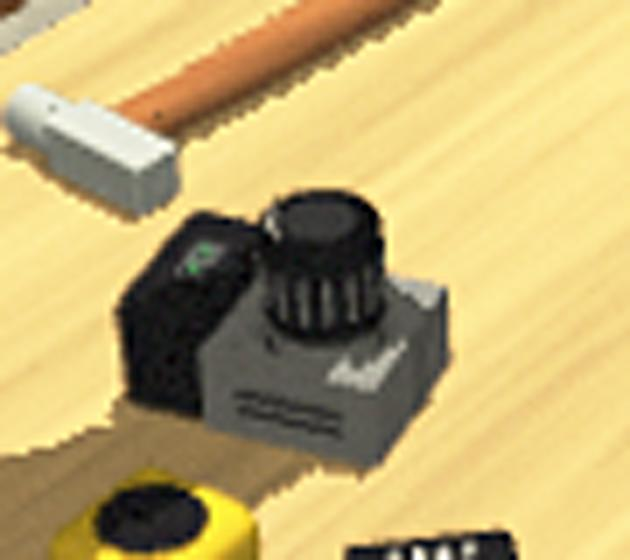

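>>> jog_arm:
  motion:
    - [[0.192,0.115,-0.005,0,0,34,0.0876],[0.192,0.115,-0.005,0,0,34,0.0876],[0.192,0.115,-0.005,0,0,34,0.0876],[0.192,0.115,-0.005,0,0,34,0.0876],[0.192,0.115,-0.005,0,0,34,0.0876],[0.192,0.115,-0.005,0,0,34,0.0876],[0.192,0.115,-0.005,0,0,34,0.0876],[0.192,0.115,-0.005,0,0,34,0.0876]]

```text
t: 18.95
eef_pos: [0.5079, 0.0079, 0.2085]
ee_rot: [3.131, 0.012, 2.413]
force: [0.1, 0.3, 0.3]
width: 0.0876
```

```bash
python3 - <<'E'
from h import *
wgrab('w10');wl('w10')
delta(.504,.009,.2,138.1)
crop('w10',180,90,200,150,4,'a',[(.11,.06,.06,.06,[.504,.009,-.7313])])
E
```

```text
t 19.0 pos [0.5079 0.0077 0.2082] yaw 138.2 w 0.0879 F [ 0.5  0.1 -0.2]
DELTA [0.0039, -0.0017, 0.0081] [0.57, 0.66, 0.13] rows 0.2 q1 0.41 q6 -2.71
```

View pics/a.png

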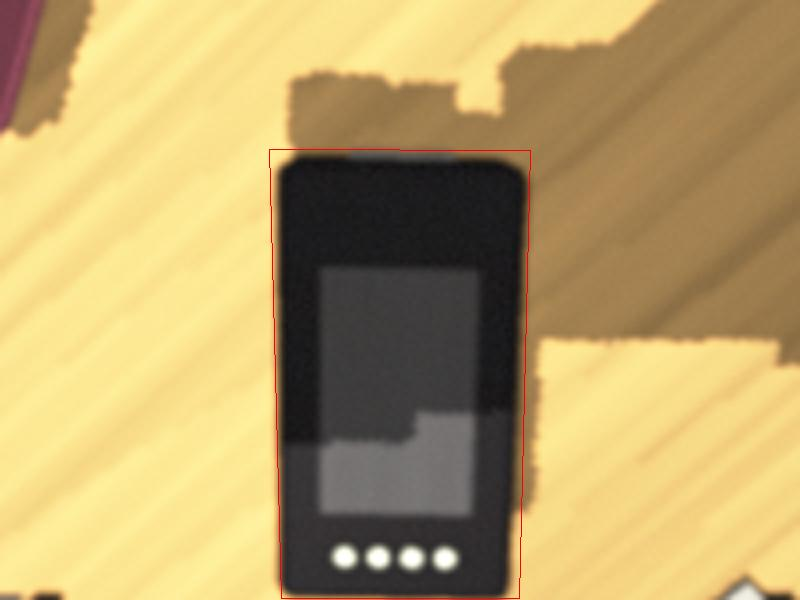

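>>> jog_arm:
  motion:
    - [[0.003,-0.002,0.05,0.5,0.6,0,0.0876],[0.003,-0.002,0.09,0.5,0.6,0,0.0876],[0.003,-0.002,0.12,0.5,0.6,0,0.0876],[0.003,-0.002,0.145,0.5,0.6,0,0.0876],[0.003,-0.002,0.165,0.5,0.6,0,0.0876],[0.003,-0.002,0.178,0.5,0.6,0,0.0876],[0.003,-0.002,0.187,0.5,0.6,0,0.0876],[0.003,-0.002,0.188,0.5,0.6,0,0.0876]]

```text
t: 19.8
eef_pos: [0.5068, 0.0073, 0.0187]
ee_rot: [-3.14, -0.0, 2.412]
force: [0.0, -0.5, 1.1]
width: 0.0876
```

>>> jog_arm:
  motion:
    - [[0,0,0,0,0,0,0.04],[0,0,0,0,0,0,0.04],[0,0,0,0,0,0,0.04],[0,0,0,0,0,0,0.04],[0,0,0,0,0,0,0.04],[0,0,0,0,0,0,0.04]]
  newtons: 45

```text
t: 20.4
eef_pos: [0.5066, 0.0071, 0.0193]
ee_rot: [-3.14, 0.0, 2.412]
force: [-2.1, -2.5, 6.1]
width: 0.0597
```

```bash
python3 - <<'E'
from h import *
delta(.504,.009,.2,138.1)
E
```

```text
t 20.4 pos [0.5066 0.0071 0.0193] yaw 138.2 w 0.0597 F [-2.1 -2.5  6.1]
DELTA [0.0032, -0.0006, -0.1807] [-0.08, 0.01, 0.09] rows 3.6 q1 0.4 q6 -2.7
```

>>> jog_arm:
  motion:
    - [[0,0,-0.01,0,0,0,0.04],[0,0,-0.03,0,0,0,0.04],[0,0,-0.07,0,0,0,0.04],[0,0,-0.11,0,0,0,0.04],[0,0,-0.15,0,0,0,0.04],[0,0,-0.18,0,0,0,0.04],[0,0,-0.19,0,0,0,0.04]]

```text
t: 21.1
eef_pos: [0.5079, 0.0078, 0.2127]
ee_rot: [3.138, 0.002, 2.412]
force: [0.4, -0.3, -5.8]
width: 0.0599
```

```bash
python3 - <<'E'
from h import *
delta(.645,-.4,.21,-167.2)
E
```

```text
t 21.1 pos [0.5079 0.0078 0.2127] yaw 138.2 w 0.0599 F [ 0.4 -0.3 -5.8]
DELTA [-0.3741, -0.2126, 0.0029] [0.11, 0.22, -54.6] rows 8.6 q1 0.4 q6 -2.7
```

>>> jog_arm:
  motion:
    - [[-0.374,-0.213,0.0,0,0,-54.6,0.04],[-0.374,-0.213,0.0,0,0,-54.6,0.04],[-0.374,-0.213,0.0,0,0,-54.6,0.04],[-0.374,-0.213,0.0,0,0,-54.6,0.04],[-0.374,-0.213,0.0,0,0,-54.6,0.04],[-0.374,-0.213,0.0,0,0,-54.6,0.04],[-0.374,-0.213,0.0,0,0,-54.6,0.04],[-0.374,-0.213,0.0,0,0,-54.6,0.04]]

```text
t: 21.9
eef_pos: [0.6259, -0.3465, 0.2097]
ee_rot: [3.139, 0.002, -2.913]
force: [1.6, 0.8, -5.5]
width: 0.0599
```

>>> jog_arm:
  motion:
    - [[-0.03,-0.015,-0.003,0,0,-4,0.04],[-0.03,-0.015,-0.003,0,0,-4,0.04],[-0.03,-0.015,-0.003,0,0,-4,0.04]]

```text
t: 22.2
eef_pos: [0.6578, -0.3541, 0.2086]
ee_rot: [3.135, -0.002, -2.845]
force: [0.1, 0.8, -7.2]
width: 0.0597
```

```bash
python3 - <<'E'
from h import *
wgrab('w11')
delta(.645,-.4,.21,-167.2)
E
```

```text
t 22.25 pos [ 0.6576 -0.3537  0.2097] yaw -163.0 w 0.0599 F [-0.5  0.1 -5.1]
DELTA [0.0256, -0.0406, -0.0005] [0.31, -0.09, 4.23] rows 1.0 q1 -0.24 q6 -1.04
```

View pics/w11.png

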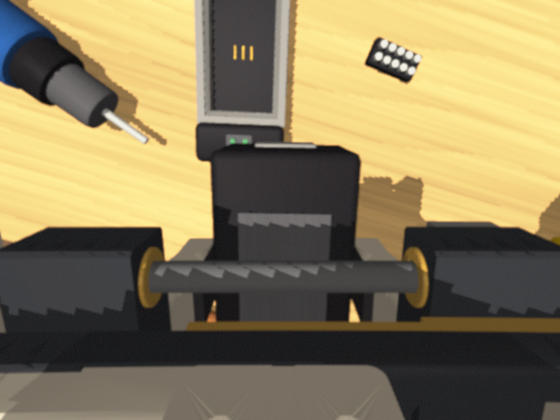

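>>> jog_arm:
  motion:
    - [[0.03,-0.04,0,0.3,0,4.2,0.04],[0.03,-0.04,0,0.3,0,4.2,0.04],[0.03,-0.04,0,0.3,0,4.2,0.04],[0.03,-0.04,0,0.3,0,4.2,0.04]]

```text
t: 22.65
eef_pos: [0.6403, -0.3998, 0.2095]
ee_rot: [3.141, -0.002, -2.917]
force: [1.0, 0.5, -6.5]
width: 0.0597
```

```bash
python3 - <<'E'
from h import *
wgrab('w12'); wl('w12')
delta(.5443,-.4249,.21,-167.2)
crop('w12',190,0,160,160,5,'a',[(.136,.086,.038,.038,[.5443,-.4249,.224]),(.003,.003,.022,.022,[.5443,-.4249,.224])])
E
```

```text
t 22.7 pos [ 0.6406 -0.3996  0.2097] yaw -167.1 w 0.06 F [ 0.5  0.5 -6.2]
DELTA [0.0995, -0.0032, -0.0002] [0.03, -0.08, 0.09] rows 2.0 q1 -0.3 q6 -1.05
```

View pics/a.png

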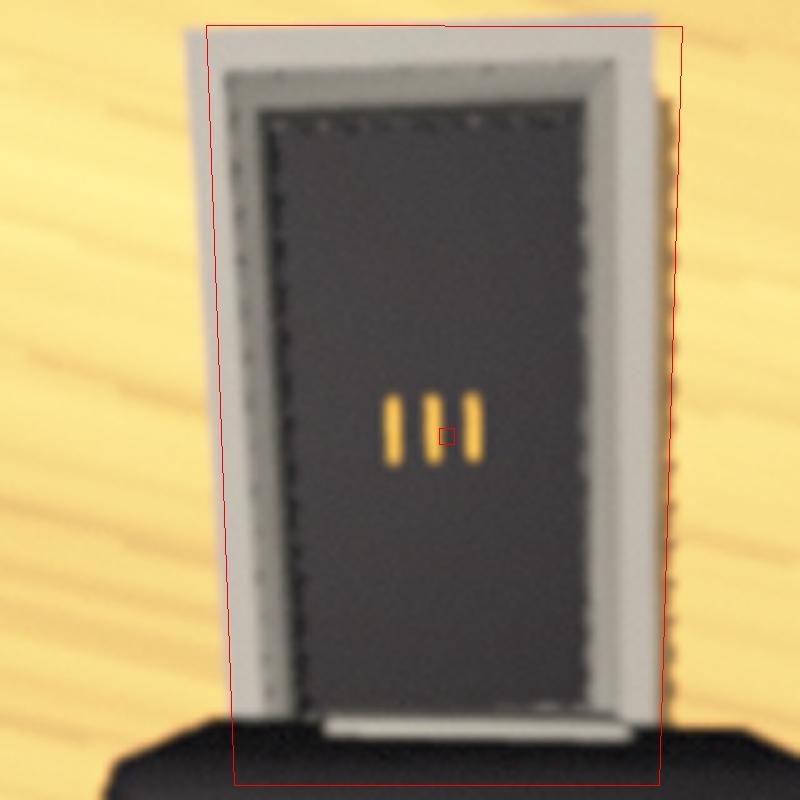

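```bash
python3 - <<'E'
from h import *
wl('w12')
f=lambda x,y:(190+x/5,y/5)
print('c',bp('w12',[f(433,429)],.022))
P=bp('w12',[f(187,30),f(228,718),f(655,15),f(658,722)],.038)
L=P[1]-P[0];R=P[3]-P[2]; print('yaw',np.degrees([np.arctan2(L[1],L[0]),np.arctan2(R[1],R[0])]),'width',np.linalg.norm(P[2]-P[0]))
y=np.radians(14);u=np.array([np.cos(y),np.sin(y)]); m=(P[0]+P[2])[:2]/2; print('centre from end',m+u*.068, 'axis yaw end', np.degrees(np.arctan2(*(P[0]-P[2])[:2])))
print('contacts', bp('scene',[(120+41.8,110+30.3)],.022),bp('side',[dA(581,116)],.022))
E
```

```text
c [[ 0.54358173 -0.4278962   0.022     ]]
yaw [14.1236226  14.87417837] width 0.08450888098401495
centre from end [ 0.54439314 -0.42790713] axis yaw end 165.491471971076
contacts [[ 0.54243485 -0.42749875  0.022     ]] [[ 0.54430065 -0.42963025  0.022     ]]
```

```bash
python3 - <<'E'
from h import *
delta(.547,-.427,.09,-165.6)
E
```

```text
t 22.7 pos [ 0.6406 -0.3996  0.2097] yaw -167.1 w 0.06 F [ 0.5  0.5 -6.2]
DELTA [0.0972, -0.0059, 0.1198] [0.03, -0.08, -1.51] rows 3.1 q1 -0.3 q6 -1.05
```

>>> jog_arm:
  motion:
    - [[0.05,-0.003,0,0,0,-1.5,0.04],[0.097,-0.006,0.01,0,0,-1.5,0.04],[0.097,-0.006,0.04,0,0,-1.5,0.04],[0.097,-0.006,0.07,0,0,-1.5,0.04],[0.097,-0.006,0.1,0,0,-1.5,0.04],[0.097,-0.006,0.12,0,0,-1.5,0.04],[0.097,-0.006,0.122,0,0,-1.5,0.04],[0.097,-0.006,0.122,0,0,-1.5,0.04]]

```text
t: 23.5
eef_pos: [0.5477, -0.4266, 0.0882]
ee_rot: [3.141, -0.002, -2.889]
force: [-0.3, -0.6, -6.9]
width: 0.0598
```

```bash
python3 - <<'E'
from h import *
delta(.547,-.427,.042,-165.6)
for n in ('side',):
    im=optics.grab_frame(n); cv2.imwrite(f'pics/{n}11.png',cv2.cvtColor(im,cv2.COLOR_RGB2BGR))
crop('side11',270,60,110,90,7,'a')
E
```

```text
t 23.5 pos [ 0.5477 -0.4266  0.0882] yaw -165.5 w 0.0598 F [-0.3 -0.6 -6.9]
DELTA [0.0007, -0.0002, 0.0462] [0.02, -0.1, 0.06] rows 0.9 q1 -0.38 q6 -0.94
```

View pics/a.png

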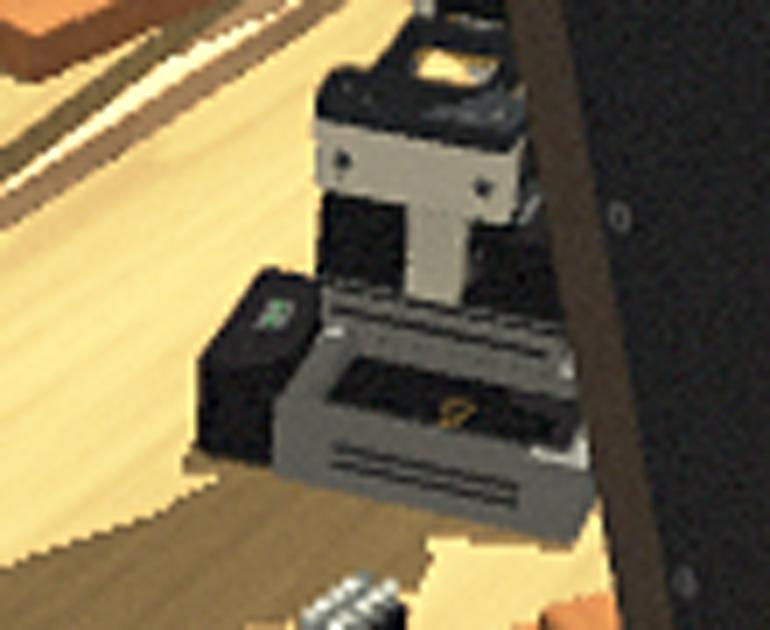

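```bash
python3 - <<'E'
from h import *
c=[.5477-.003,-.4266-.0008,np.radians(14.4)]
crop('side11',300,80,60,60,13,'a',[(.104,.054,.068,.086,c),(.112,.062,.022,.033,[.544,-.428,np.radians(14.4)])])
E
```

```text
(no output)
```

View pics/a.png

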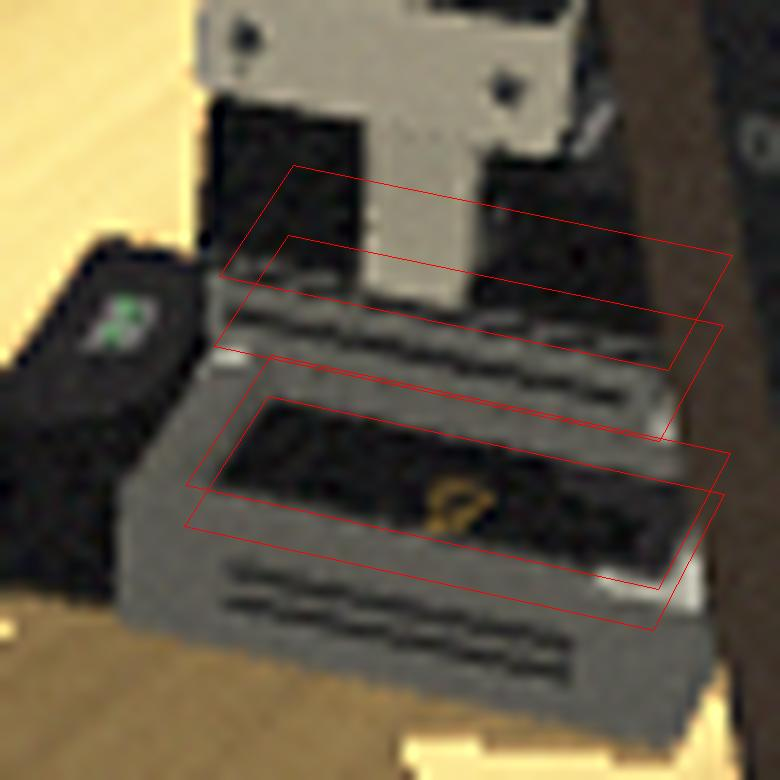

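>>> jog_arm:
  motion:
    - [[0,0,0.008,0,0,0,0.04],[0,0,0.016,0,0,0,0.04],[0,0,0.023,0,0,0,0.04],[0,0,0.028,0,0,0,0.04],[0,0,0.032,0,0,0,0.04]]

```text
t: 24.05
eef_pos: [0.548, -0.4271, 0.0565]
ee_rot: [-3.141, -0.001, -2.889]
force: [-1.0, -0.2, -6.4]
width: 0.0598
```

>>> jog_arm:
  motion:
    - [[0,0,0.003,0,0,0,0.04],[0,0,0.006,0,0,0,0.04],[0,0,0.009,0,0,0,0.04]]

```text
t: 24.35
eef_pos: [0.5479, -0.4272, 0.0473]
ee_rot: [-3.141, -0.001, -2.889]
force: [-1.6, 0.7, -5.9]
width: 0.0599
```

>>> jog_arm:
  motion:
    - [[0,0,0.002,0,0,0,0.04],[0,0,0.004,0,0,0,0.04],[0,0,0.005,0,0,0,0.04]]

```text
t: 24.65
eef_pos: [0.5479, -0.4272, 0.0422]
ee_rot: [-3.141, -0.001, -2.889]
force: [-0.1, -0.1, -5.6]
width: 0.0598
```

>>> jog_arm:
  motion:
    - [[0,0,0.0015,0,0,0,0.04],[0,0,0.002,0,0,0,0.04]]

```text
t: 24.85
eef_pos: [0.5479, -0.4273, 0.0414]
ee_rot: [-3.141, -0.001, -2.889]
force: [-3.6, 3.2, 6.5]
width: 0.0598
```

>>> jog_arm:
  motion:
    - [[0,0,0,0,0,0,0.065],[0,0,0,0,0,0,0.08],[0,0,0,0,0,0,0.0876],[0,0,0,0,0,0,0.0876],[0,0,-0.01,0,0,0,0.0876],[0,0,-0.06,0,0,0,0.0876],[0,0,-0.11,0,0,0,0.0876],[0,0,-0.16,0,0,0,0.0876]]

```text
t: 25.65
eef_pos: [0.5478, -0.4271, 0.204]
ee_rot: [-3.14, -0.001, -2.889]
force: [0.5, -0.1, 0.7]
width: 0.0877
```

```bash
python3 - <<'E'
from h import *
delta(.3834,.2873,.2,-181.5)
wgrab('w13'); wl('w13')
im=optics.grab_frame('scene'); cv2.imwrite('pics/scene9.png',cv2.cvtColor(im,cv2.COLOR_RGB2BGR))
crop('scene9',110,100,100,80,7,'a')
E
```

```text
t 25.65 pos [ 0.5478 -0.4271  0.204 ] yaw -165.5 w 0.0877 F [ 0.5 -0.1  0.7]
DELTA [-0.0194, 0.7328, 0.0029] [-0.09, -0.04, 15.98] rows 14.7 q1 -0.38 q6 -0.94
```

View pics/a.png

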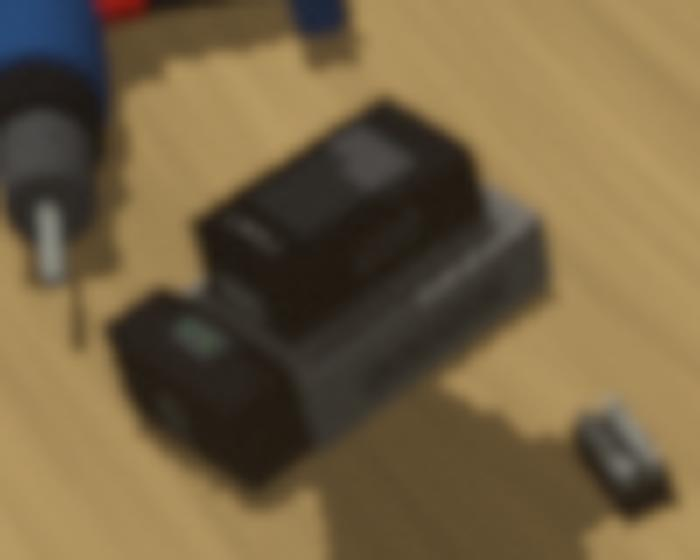

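View pics/w13.png

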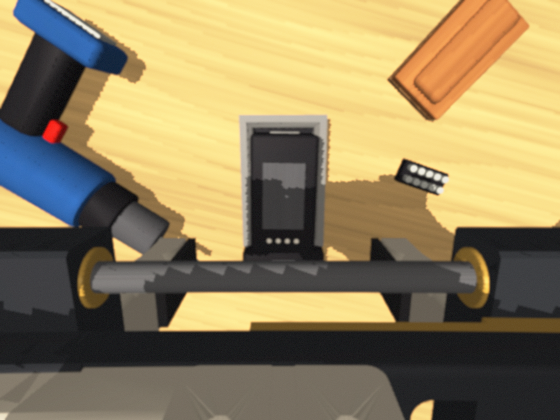

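>>> jog_arm:
  motion:
    - [[-0.02,0.733,0.0,0,0,16,0.0876],[-0.02,0.733,0.0,0,0,16,0.0876],[-0.02,0.733,0.0,0,0,16,0.0876],[-0.02,0.733,0.0,0,0,16,0.0876],[-0.02,0.733,0.0,0,0,16,0.0876],[-0.02,0.733,0.0,0,0,16,0.0876],[-0.02,0.733,0.0,0,0,16,0.0876],[-0.02,0.733,0.0,0,0,16,0.0876]]

```text
t: 26.55
eef_pos: [0.4592, -0.0353, 0.2034]
ee_rot: [-3.133, 0.013, 3.116]
force: [1.5, 1.2, 0.7]
width: 0.0878
```

```bash
python3 - <<'E'
from h import *
delta(.3834,.2873,.2,-181.5)
E
```

```text
t 26.55 pos [ 0.4592 -0.0353  0.2034] yaw 178.5 w 0.0878 F [1.5 1.2 0.7]
DELTA [0.0841, 0.3206, -0.0004] [-0.48, 0.77, 0.02] rows 6.6 q1 0.36 q6 -1.97
```

>>> jog_arm:
  motion:
    - [[0.084,0.32,0.0,-0.5,0.8,0,0.0876],[0.084,0.32,0.0,-0.5,0.8,0,0.0876],[0.084,0.32,0.0,-0.5,0.8,0,0.0876],[0.084,0.32,0.0,-0.5,0.8,0,0.0876],[0.084,0.32,0.0,-0.5,0.8,0,0.0876],[0.084,0.32,0.0,-0.5,0.8,0,0.0876],[0.084,0.32,0.0,-0.5,0.8,0,0.0876],[0.084,0.32,0.0,-0.5,0.8,0,0.0876]]

```text
t: 27.35
eef_pos: [0.383, 0.2904, 0.2003]
ee_rot: [3.14, 0.0, 3.12]
force: [-0.7, -2.2, 0.7]
width: 0.0878
```

```bash
python3 - <<'E'
from h import *
delta(.3834,.2873,.2,-181.5)
wgrab('w14'); wl('w14')
crop('w14',200,100,150,130,5,'a',[(.084,.036,.056,.056,[.3834,.2873,-.0262])])
E
```

```text
t 27.35 pos [0.383  0.2904 0.2003] yaw 178.7 w 0.0878 F [-0.7 -2.2  0.7]
DELTA [-0.0005, -0.0031, 0.0003] [0.08, 0.02, 0.24] rows 0.1 q1 1.06 q6 -2.65
```

View pics/a.png

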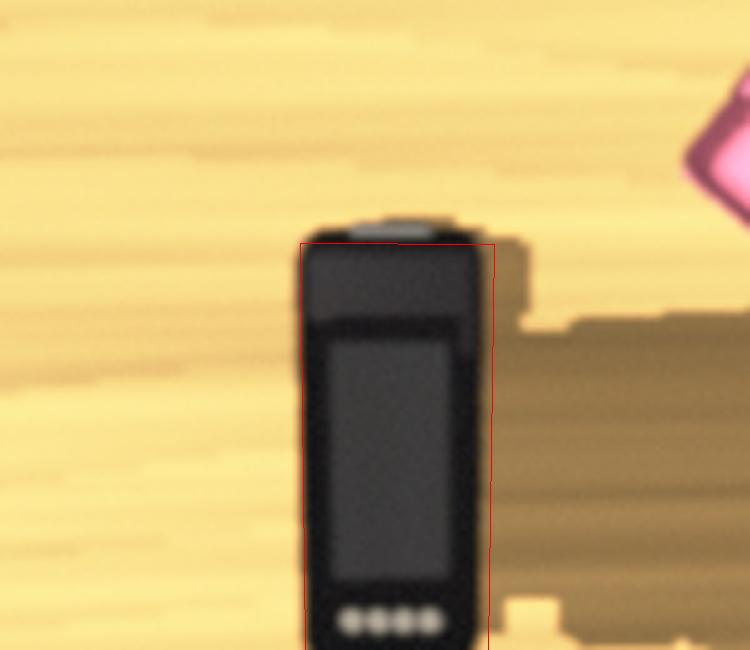

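View pics/w14.png

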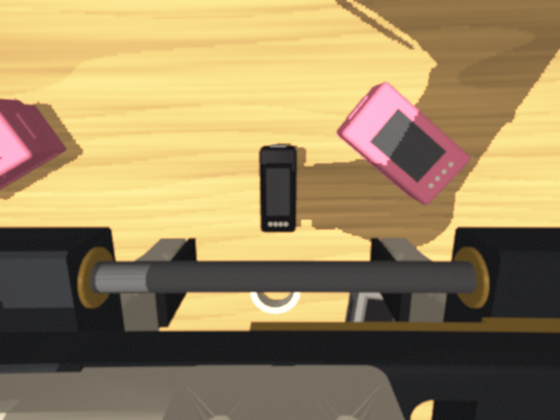

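```bash
python3 - <<'E'
from h import *
wl('w14')
f=lambda x,y:(200+x/5,100+y/5)
x=auto('narrow',.084,.036,.056,[('w14',f(298,234)),('w14',f(484,234)),('w14',f(479,655)),('w14',f(305,655))],[.3834,.2873,-.026])
d=np.degrees(x[2])
delta(x[0],x[1],.016,-180+d)
E
```

```text
narrow [0.3808, 0.2863, -0.0235] deg -1.3 [[-0.9, -0.9], [0.9, -0.8], [0.8, 1.2], [-0.8, 1.2]]
t 27.4 pos [0.383  0.2886 0.2001] yaw 178.7 w 0.0877 F [-0.4 -1.1  0.6]
DELTA [0.0021, -0.0025, 0.1841] [0.04, -0.01, 0.05] rows 3.7 q1 1.06 q6 -2.65
```

>>> jog_arm:
  motion:
    - [[0.002,-0.003,0.05,0,0,0,0.0876],[0.002,-0.003,0.09,0,0,0,0.0876],[0.002,-0.003,0.12,0,0,0,0.0876],[0.002,-0.003,0.145,0,0,0,0.0876],[0.002,-0.003,0.165,0,0,0,0.0876],[0.002,-0.003,0.176,0,0,0,0.0876],[0.002,-0.003,0.183,0,0,0,0.0876],[0.002,-0.003,0.184,0,0,0,0.0876]]

```text
t: 28.2
eef_pos: [0.3811, 0.2854, 0.016]
ee_rot: [3.141, -0.0, 3.119]
force: [0.2, -0.6, -0.9]
width: 0.0876
```

>>> jog_arm:
  motion:
    - [[0,0,0,0,0,0,0.02],[0,0,0,0,0,0,0.02],[0,0,0,0,0,0,0.02],[0,0,0,0,0,0,0.02],[0,0,0,0,0,0,0.02],[0,0,0,0,0,0,0.02],[0,0,0,0,0,0,0.02]]
  newtons: 30

```text
t: 28.9
eef_pos: [0.3811, 0.2855, 0.0161]
ee_rot: [3.141, -0.0, 3.119]
force: [-0.1, 0.6, -0.1]
width: 0.0368
```

```bash
python3 - <<'E'
from h import *
delta(.3808,.2863,.2,-181.3)
E
```

```text
t 28.9 pos [0.3811 0.2855 0.0161] yaw 178.7 w 0.0368 F [-0.1  0.6 -0.1]
DELTA [0.0004, 0.0009, -0.1839] [0.03, -0.01, -0.02] rows 3.7 q1 1.06 q6 -2.65
```

>>> jog_arm:
  motion:
    - [[0,0,0,0,0,0,0.02],[0,0,0,0,0,0,0.02],[0,0,-0.01,0,0,0,0.02],[0,0,-0.04,0,0,0,0.02],[0,0,-0.08,0,0,0,0.02],[0,0,-0.12,0,0,0,0.02],[0,0,-0.16,0,0,0,0.02],[0,0,-0.19,0,0,0,0.02]]

```text
t: 29.7
eef_pos: [0.3811, 0.2852, 0.2092]
ee_rot: [3.139, 0.001, 3.119]
force: [1.1, 0.2, -4.1]
width: 0.036
```

```bash
python3 - <<'E'
from h import *
delta(.645,.385,.2,-187.3)
E
```

```text
t 29.7 pos [0.3811 0.2852 0.2092] yaw 178.7 w 0.036 F [ 1.1  0.2 -4.1]
DELTA [-0.2615, 0.1058, 0.0097] [0.13, 0.04, 5.98] rows 5.6 q1 1.06 q6 -2.65
```

>>> jog_arm:
  motion:
    - [[-0.262,0.106,0.0,0,0,6,0.02],[-0.262,0.106,0.0,0,0,6,0.02],[-0.262,0.106,0.0,0,0,6,0.02],[-0.262,0.106,0.0,0,0,6,0.02],[-0.262,0.106,0.0,0,0,6,0.02],[-0.262,0.106,0.0,0,0,6,0.02],[-0.262,0.106,0.0,0,0,6,0.02],[-0.262,0.106,0.0,0,0,6,0.02]]

```text
t: 30.5
eef_pos: [0.6453, 0.3846, 0.2081]
ee_rot: [3.141, -0.002, 3.013]
force: [-0.4, -0.6, -2.6]
width: 0.0361
```

```bash
python3 - <<'E'
from h import *
wgrab('w15'); wl('w15')
delta(.5553,.3962,.2,-187.3)
crop('w15',190,40,180,160,4.4,'a',[(.11,.062,.038,.038,[.5553,.3962,-.128]),(.003,.003,.022,.022,[.5553,.3962,-.128])])
E
```

```text
t 30.55 pos [0.6449 0.3847 0.2089] yaw 172.7 w 0.0356 F [-1.  -0.  -2.5]
DELTA [0.0903, -0.0, 0.009] [0.06, -0.05, -0.04] rows 1.8 q1 0.8 q6 -2.49
```

View pics/a.png

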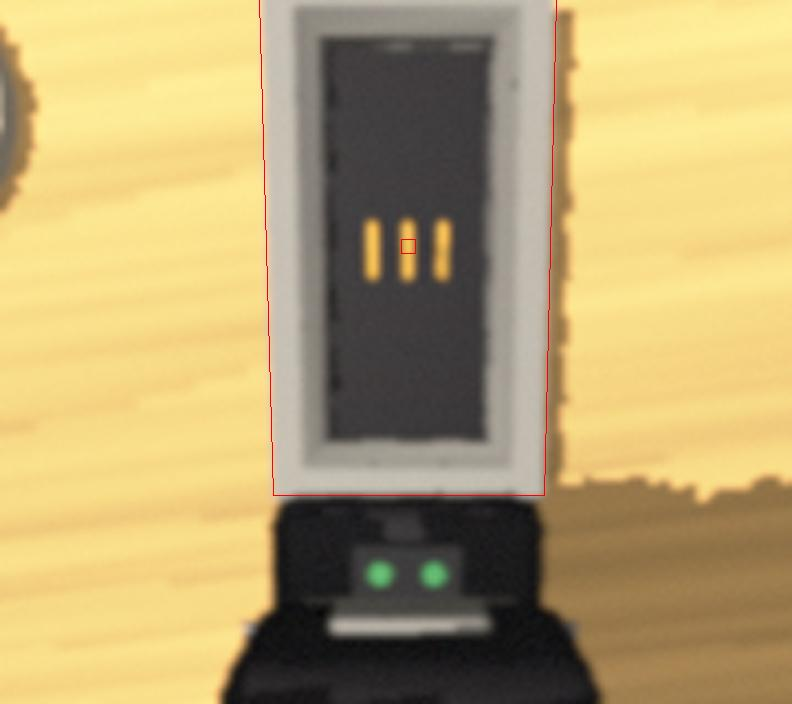

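View pics/w15.png

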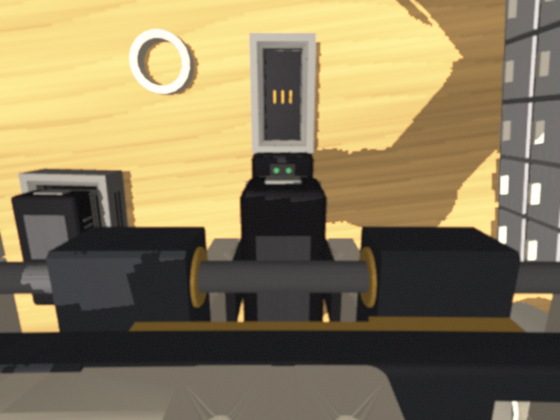

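>>> jog_arm:
  motion:
    - [[0.045,0,0.0,0,0,0,0.02],[0.089,0,0.005,0,0,0,0.02],[0.089,0,0.03,0,0,0,0.02],[0.089,0,0.06,0,0,0,0.02],[0.089,0,0.09,0,0,0,0.02],[0.089,0,0.115,0,0,0,0.02],[0.089,0,0.13,0,0,0,0.02],[0.089,0,0.132,0,0,0,0.02]]

```text
t: 31.35
eef_pos: [0.5551, 0.3952, 0.0758]
ee_rot: [-3.14, -0.003, 3.014]
force: [-0.6, -0.6, -2.7]
width: 0.0359
```

```bash
python3 - <<'E'
from h import *
delta(.556,.396,.038,-187.3)
for n in ('side',):
    im=optics.grab_frame(n); cv2.imwrite(f'pics/{n}12.png',cv2.cvtColor(im,cv2.COLOR_RGB2BGR))
crop('side12',50,220,110,110,6,'a')
E
```

```text
t 31.35 pos [0.5551 0.3952 0.0758] yaw 172.7 w 0.0359 F [-0.6 -0.6 -2.7]
DELTA [-0.0009, 0.0009, 0.0378] [-0.07, -0.15, -0.02] rows 0.8 q1 0.9 q6 -2.6
```

View pics/a.png

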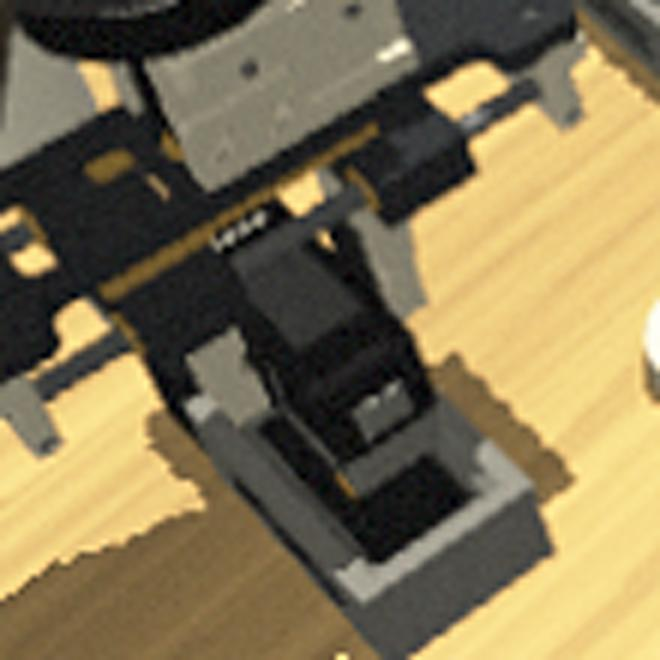

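>>> jog_arm:
  motion:
    - [[-0.001,0.001,0.007,0,0,0,0.02],[-0.001,0.001,0.014,0,0,0,0.02],[-0.001,0.001,0.02,0,0,0,0.02],[-0.001,0.001,0.025,0,0,0,0.02],[-0.001,0.001,0.028,0,0,0,0.02]]

```text
t: 31.9
eef_pos: [0.5568, 0.3965, 0.0483]
ee_rot: [-3.141, -0.002, 3.014]
force: [0.3, 0.3, -2.8]
width: 0.036
```

>>> jog_arm:
  motion:
    - [[0,0,0.003,0,0,0,0.02],[0,0,0.006,0,0,0,0.02],[0,0,0.008,0,0,0,0.02]]

```text
t: 32.2
eef_pos: [0.5568, 0.3964, 0.04]
ee_rot: [-3.141, -0.002, 3.014]
force: [-0.1, 0.2, -3.5]
width: 0.0359
```

>>> jog_arm:
  motion:
    - [[0,0,0.0015,0,0,0,0.02],[0,0,0.003,0,0,0,0.02]]

```text
t: 32.4
eef_pos: [0.5568, 0.3965, 0.0381]
ee_rot: [-3.141, -0.002, 3.014]
force: [-7.3, -3.3, 14.0]
width: 0.0361
```

Contact at the predicted seat height (0.038). Release, rise.

>>> jog_arm:
  motion:
    - [[0,0,0,0,0,0,0.045],[0,0,0,0,0,0,0.06],[0,0,0,0,0,0,0.08],[0,0,0,0,0,0,0.0876],[0,0,-0.01,0,0,0,0.0876],[0,0,-0.06,0,0,0,0.0876],[0,0,-0.11,0,0,0,0.0876],[0,0,-0.16,0,0,0,0.0876]]

```text
t: 33.2
eef_pos: [0.557, 0.3963, 0.2007]
ee_rot: [-3.141, -0.001, 3.014]
force: [0.7, 1.5, 0.2]
width: 0.087
```

>>> jog_arm:
  motion:
    - [[0,0,-0.05,0,0,0,0.0876],[0.05,0,-0.1,0,0,0,0.0876],[0.1,0,-0.15,0,0,0,0.0876],[0.1,0,-0.15,0,0,0,0.0876],[0.1,0,-0.15,0,0,0,0.0876],[0.1,0,-0.15,0,0,0,0.0876]]

```text
t: 33.8
eef_pos: [0.4574, 0.4094, 0.3531]
ee_rot: [3.139, 0.0, 3.016]
force: [0.2, -1.0, -0.9]
width: 0.0873
```

```bash
python3 - <<'E'
from h import *
for n in ('side','scene'):
    im=optics.grab_frame(n); cv2.imwrite(f'pics/{n}13.png',cv2.cvtColor(im,cv2.COLOR_RGB2BGR))
crop('side13',60,80,330,260,2.4,'a',[(.08,.06,.04,.072,[.6555,.1565,-.143]),(.11,.06,.04,.082,[.544,-.428,.25]),(.084,.036,.04,.078,[.5553,.3962,-.128])])
crop('scene13',110,100,300,300,2,'b',[(.08,.06,.04,.072,[.6555,.1565,-.143]),(.11,.06,.04,.082,[.544,-.428,.25]),(.084,.036,.04,.078,[.5553,.3962,-.128])])
E
```

```text
(no output)
```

View pics/a.png

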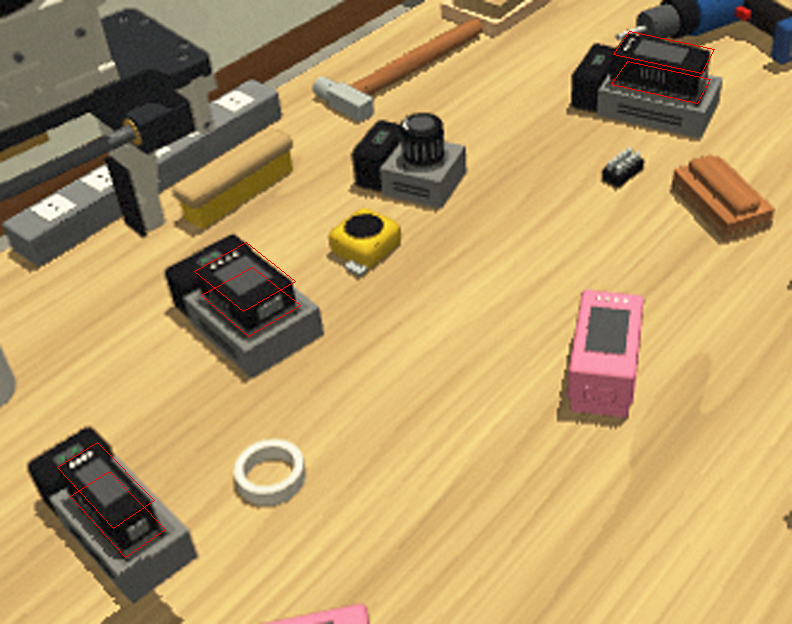

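View pics/b.png

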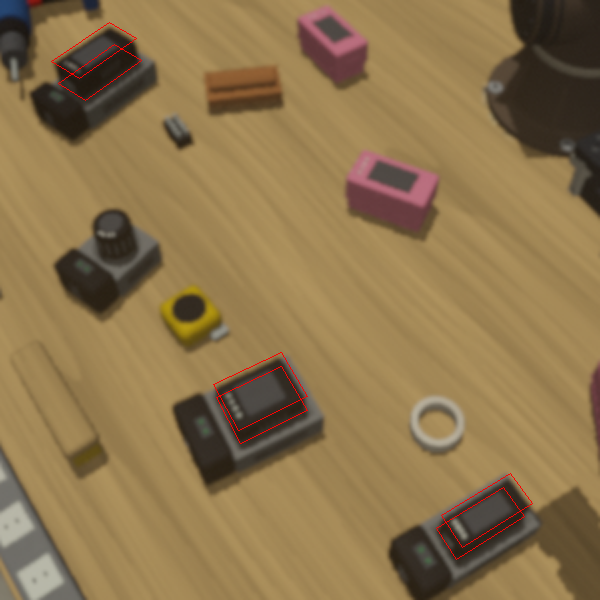

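```bash
python3 - <<'E'
from h import *
import numpy as np
A=[cv2.imread('pics/x.png')]
def g(n,x,y,w,h,b):
    crop(n,x,y,w,h,6,'tmp',[b]); return cv2.resize(cv2.imread('pics/tmp.png'),(390,290))
S=(.08,.06,.04,.072,[.6555,.1565,-.143]);L=(.11,.06,.04,.082,[.544,-.428,.25]);N=(.084,.036,.04,.078,[.5553,.3962,-.128])
cv2.imwrite('pics/m.png',np.vstack([np.hstack([g('side13',290,80,80,60,L),g('scene13',120,100,80,60,L)]),np.hstack([g('side13',120,170,80,60,S),g('scene13',190,270,80,60,S)])]))
E
```

```text
[ WARN:0@0.668] global loadsave.cpp:275 findDecoder imread_('pics/x.png'): can't open/read file: check file path/integrity
```

View pics/m.png

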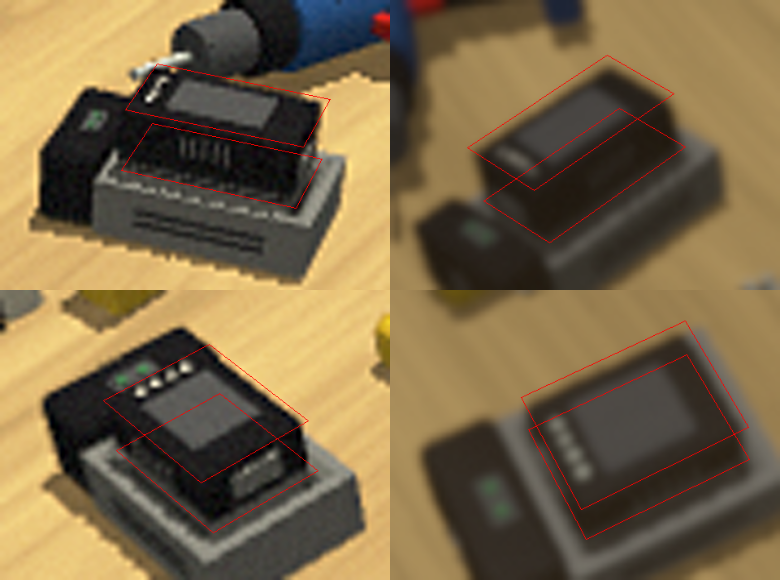

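```bash
python3 -c "
from station import arm
print(arm.get_state()['t'],arm.job_done())"
```

```text
the job is handed in; nothing more can be done
33.9 None
```

All four packs are on charge, each in its own charger, and I handed the job in at 33.9 s of the 109 s allowed. The interface gives no verdict, so the result rests on my own checks.

- **Seating:** Each pack met the bay floor within 1 mm of the height I predicted for a seated pack, with light contact of about 6–14 N. I opened the fingers only then.
- **Last pictures:** The side and scene views show all four packs upright. The outlines I drew for the three oblong packs fit within a few mm and in line with their bays; I checked the round pack by eye only. The sanding block and tape measure look unmoved in those views, though I did not re-measure them.
- **Failed first grasp:** On the first try at the short pack, the fingers closed on nothing above it. In probing for the cause they rested on its top with about 40 N, and the pack stayed put.
- **Disagreement with the given data:** That probe showed the fingertips sit about 32 mm higher than the stated tool frame says. I corrected for this in every later move, and the contact heights matched the correction. The wrist camera showed a smaller offset of the same kind, about 5–18 mm in height.

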